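# Move burnt-in converter modules to the test rack, slot for slot

## Robot

A 6-joint arm with a two-finger parallel gripper is mounted at the origin on the work surface; the furniture and walls round the work are solid. World frame = base frame: x ahead of the robot, y to its left, z up, the work surface at z = 0. Lengths are in m, angles in rad, forces in N, time in s.
With the tool pointing down it reaches from about 0.375 to 0.9 m from the base axis. Payload 3.1 kg.
Tool frame: the origin (TCP) lies on the centre line of the jaws, within the pads' length; the fingertips stand 11 mm ahead of it and the grasp point (between the pads) lies 8 mm behind it; x points along the fingers, y is the direction in which the jaws open and shut, and the axes are right-handed (so a half turn about x gives the same grasp; the last joint's range is limited). The gripper opens to 87 mm and grips with 3 to 60 N. Pads are 19 mm wide; open, the fingers measure 117 mm over their backs; the gripper's body (75 mm by 190 mm) begins 51 mm behind the grasp point.
Start: joints at [-1.401, 0.527, 1.433, -0, 1.181, -0.178], TCP at [0.214, -0.587, 0.234] pointing down, gripper open.
Joint ranges: [-3.08, 3.08], [-0.75, 2.2], [0.22, 2.44], [-1.43, 4.57], [0, 2.65], [-2.85, 2.85]. Speed limits (rad/s): [2.79, 2.79, 3.14, 3.14, 3.14, 3.14].

## Interface

Orientations are given as a unit quaternion [x, y, z, w].
In Python, from rig import robot, camera, camera_info gives the robot as it stands.
- The arm moves only by the shell command python3 -m inch 'ROWS' [FORCE]. ROWS is JSON, a list that holds one entry, the list of rows, each a list of 5 numbers: the shift along the tool's x, y, z in cm, then the turn about the tool's x in rad, then the opening, from 0 (shut) to 1 (fully open). A call has 1 to 8 rows; each row shifts and turns the pose as measured when the row begins, along the tool's axes as they then stand; what a row does not reach is not made up. A row lasts 1/12 s, in which the tool goes at most 41.7 mm and 7.16 degrees, less where a joint would pass 70% of its speed; a pose out of reach is approached as far as the arm can. A call with a gripper value outside its range is refused whole. The fingers move at their own pace and stop on an object; FORCE is the grip in N (left out, the last holds). Time passes only in rows, so rows that do not move let the fingers close. It gives the time, the measured TCP pose, the force and the opening at its end, in the units of the state.
- robot.get_obs(): the state, without advancing time (a new reading comes with each control period).
- camera(name): name is "scene" or "top"; returns the picture (420x560x3 uint8, red, green, blue); there is no depth.
- camera_info(name): a dict with "camera_matrix" (3x3 intrinsics, pixels), "rvec" (rotation vector, rad) and "tvec" (3), from world to camera coordinates, as OpenCV has them. Camera axes: x right, y down, z forward; pixel columns grow to the right and rows downward; lengths in m; the calibration is good to about 2 mm. A picture is of the moment at which its call begins. camera_info takes no time and is no camera call.
- robot.hand_in(): hands the job in, once; it reports no verdict.
The state is a dict: "time": time; "q": joint angles; "joint_velocities": joint speeds; "joint_torque": joint torques, N m; "position": TCP position; "tool_rot": TCP orientation; "ft_force": force on the tool from outside, world axes, zero at the start; "moment": the same for the moment, N m; "grip_width": finger opening in m.
Only numpy, scipy, OpenCV 4.12 (cv2) and the standard library are available. Lean on these libraries where they do the work, as an engineer would, in place of code of your own. Each camera call takes 0.05 s, during which the arm holds its last target. There are 200 camera calls.

## Task

The four converter modules have finished their burn-in: move each one from the full rack to the empty test rack, keeping its slot number, because the test log knows them only by slot. Both racks count their slots 1 to 4 from the end that carries the round power connector. Every module must end upright and fully seated in its pocket; lower them in, do not drop them.

Things in the scene. Friction and masses are not known exactly. Their poses are not given: they have to be found in the camera images.
- burn_rack: Burn-in rack, bare aluminium, full at the start. Fixed; place, heading vary. A vise 82 mm tall stands at x > 0.42, y = 0.23-0.36 m. Base 60 x 204 x 6 mm; on it a block 52 x 142 mm, flat top at z = 24 mm, with four pockets at x = 0, y = -51, -17, 17, 51 mm. Pocket: 32 (x) by 16 mm (y), 15 mm deep, 3 mm chamfer round its mouth. Origin: centre of the underside; y along the row, x across, z up.
- test_rack: Test rack, black, empty. Fixed; place, heading vary. Between the racks a drawer cabinet 0.22 m tall fills x > 0.37, y = -0.13 to 0.17 m. Base 60 x 204 x 6 mm; on it a block 52 x 142 mm, flat top at z = 24 mm, with four pockets at x = 0, y = -51, -17, 17, 51 mm. Pocket: 32 (x) by 16 mm (y), 15 mm deep, 3 mm chamfer round its mouth. Origin: centre of the underside; y along the row, x across, z up.
- burn_plug: Supply head of the burn-in rack, next to its slot 1: grey block 44 x 22 x 24 mm with an upright round metal connector, 18 mm across, on top (38 mm tall in all). It stands on one end of the rack's base, 87 mm from the rack's centre along its +y or -y; which end varies. A plain grey block without connector closes the other end. Origin: centre of its underside.
- test_plug: Supply head of the test rack, next to its slot 1: grey block 44 x 22 x 24 mm with an upright round metal connector, 18 mm across, on top (38 mm tall in all). It stands on one end of the rack's base, 87 mm from the rack's centre along its +y or -y; which end varies. A plain grey block without connector closes the other end. Origin: centre of its underside.
- module_a: Starts in the burn-in rack's pocket at y = +51 mm. Four alike: finned black and aluminium housing 36 (x, across the row) x 24 (y) x 48 mm tall, smooth faces at x = -18 and 18 mm to grip; 10 mm gap to the next. Keel below: 26 x 9 mm, 12 mm deep, tapered to 22 x 5. 0.08-0.15 kg. Origin: keel foot, z up, housing z = 12 to 60 mm; seated, it is 12 mm above the rack's origin. Half turn: no matter.
- module_b: Starts in the burn-in rack's pocket at y = +17 mm. Four alike: finned black and aluminium housing 36 (x, across the row) x 24 (y) x 48 mm tall, smooth faces at x = -18 and 18 mm to grip; 10 mm gap to the next. Keel below: 26 x 9 mm, 12 mm deep, tapered to 22 x 5. 0.08-0.15 kg. Origin: keel foot, z up, housing z = 12 to 60 mm; seated, it is 12 mm above the rack's origin. Half turn: no matter.
- module_c: Starts in the burn-in rack's pocket at y = -17 mm. Four alike: finned black and aluminium housing 36 (x, across the row) x 24 (y) x 48 mm tall, smooth faces at x = -18 and 18 mm to grip; 10 mm gap to the next. Keel below: 26 x 9 mm, 12 mm deep, tapered to 22 x 5. 0.08-0.15 kg. Origin: keel foot, z up, housing z = 12 to 60 mm; seated, it is 12 mm above the rack's origin. Half turn: no matter.
- module_d: Starts in the burn-in rack's pocket at y = -51 mm. Four alike: finned black and aluminium housing 36 (x, across the row) x 24 (y) x 48 mm tall, smooth faces at x = -18 and 18 mm to grip; 10 mm gap to the next. Keel below: 26 x 9 mm, 12 mm deep, tapered to 22 x 5. 0.08-0.15 kg. Origin: keel foot, z up, housing z = 12 to 60 mm; seated, it is 12 mm above the rack's origin. Half turn: no matter.
Not all that is in view belongs to the job. Leave any red look-alike of the module_a alone.

How it is judged:
At the end, for the whole second after the job is handed in: Each module sits in the test-rack pocket with the same number, from the connector end, as its burn-in pocket: within 8 mm of the pocket's centre along and across the row, housing down on the block (height within 4 mm), tilted under 0.12 rad, released, at rest (under 0.02 m/s) (((((y of burn_plug in the frame of burn_rack above 0 m and y of test_plug in the frame of test_rack above 0 m) or (y of burn_plug in the frame of burn_rack below 0 m and y of test_plug in the frame of test_rack below 0 m)) and (y of module_a in the frame of test_rack between 0.043 and 0.059 m and x of module_a in the frame of test_rack between -0.008 and 0.008 m and z of module_a in the frame of test_rack between 0.008 and 0.016 m) and (y of module_b in the frame of test_rack between 0.009 and 0.025 m and x of module_b in the frame of test_rack between -0.008 and 0.008 m and z of module_b in the frame of test_rack between 0.008 and 0.016 m) and (y of module_c in the frame of test_rack between -0.025 and -0.009 m and x of module_c in the frame of test_rack between -0.008 and 0.008 m and z of module_c in the frame of test_rack between 0.008 and 0.016 m) and (y of module_d in the frame of test_rack between -0.059 and -0.043 m and x of module_d in the frame of test_rack between -0.008 and 0.008 m and z of module_d in the frame of test_rack between 0.008 and 0.016 m)) or (((y of burn_plug in the frame of burn_rack above 0 m and y of test_plug in the frame of test_rack below 0 m) or (y of burn_plug in the frame of burn_rack below 0 m and y of test_plug in the frame of test_rack above 0 m)) and (y of module_a in the frame of test_rack between -0.059 and -0.043 m and x of module_a in the frame of test_rack between -0.008 and 0.008 m and z of module_a in the frame of test_rack between 0.008 and 0.016 m) and (y of module_b in the frame of test_rack between -0.025 and -0.009 m and x of module_b in the frame of test_rack between -0.008 and 0.008 m and z of module_b in the frame of test_rack between 0.008 and 0.016 m) and (y of module_c in the frame of test_rack between 0.009 and 0.025 m and x of module_c in the frame of test_rack between -0.008 and 0.008 m and z of module_c in the frame of test_rack between 0.008 and 0.016 m) and (y of module_d in the frame of test_rack between 0.043 and 0.059 m and x of module_d in the frame of test_rack between -0.008 and 0.008 m and z of module_d in the frame of test_rack between 0.008 and 0.016 m))) and angle between each of module_a, module_b, module_c, module_d's own z axis and vertical below 0.12 rad and linear speed of each of module_a, module_b, module_c, module_d below 0.02 m/s); the robot touches nothing.
It fails at once if a module is dropped: it falls from a height of more than about 2 cm (moves faster than 0.6 m/s with no finger touching it) ((linear speed of module_a above 0.6 m/s and contact force between the fingers and module_a below 0.01 N) or (linear speed of module_b above 0.6 m/s and contact force between the fingers and module_b below 0.01 N) or (linear speed of module_c above 0.6 m/s and contact force between the fingers and module_c below 0.01 N) or (linear speed of module_d above 0.6 m/s and contact force between the fingers and module_d below 0.01 N)).
It also fails if it takes over 122 s, if anything falls off the work surface, if the arm or the gripper's body presses on something with over 40 N, if the wrist force passes 120 N, or if a joint passes its speed limit or range.

## Working session

There is one attempt and no reset: what is moved stays moved. The work goes in short steps, Python scripts to look and compute and a shell command to move; the robot and the scene stay as the last step left them, time stands still between calls to the robot, and variables do not carry over. Pictures are saved under pics/ and viewed, about 12 in all and at most 16, crops included, and the job is handed in when it is done.

```bash
mkdir -p pics; ls; python3 - <<'E'
from rig import robot,camera,camera_info
import cv2
for n in("scene","top"):
    cv2.imwrite(f"pics/{n}0.png",camera(n)[:,:,::-1]); print(n,camera_info(n))
print(robot.get_obs())
E
```

```text
pics
scene {'camera_matrix': array([[514.7883865 ,   0.        , 284.90838419],
       [  0.        , 514.7883865 , 205.4309045 ],
       [  0.        ,   0.        ,   1.        ]]), 'rvec': array([ 1.21343324, -2.08555604,  1.11487089]), 'tvec': array([0.19129072, 0.19685688, 1.11833853])}
top {'camera_matrix': array([[532.33151931,   0.        , 282.66751069],
       [  0.        , 532.33151931, 203.44833713],
       [  0.        ,   0.        ,   1.        ]]), 'rvec': array([ 2.18872175, -2.14079158,  0.11528961]), 'tvec': array([-0.01993353,  0.35415296,  1.59426421])}
{'time': 0.1, 'q': array([-1.40049870e+00,  5.28367450e-01,  1.43377136e+00,  3.64595662e-05,
        1.18138049e+00, -1.78523553e-01]), 'joint_velocities': array([-2.26672792e-04, -2.41382032e-03, -4.21837801e-03, -6.87098631e-04,
       -2.20417527e-03, -7.43430484e-05]), 'joint_torque': array([-1.53173465e-05, -4.40984809e+01, -1.77150357e+01,  6.34027692e-02,
        5.33675216e-02, -4.90903744e-05]), 'position': array([ 0.21353388, -0.58672163,  0.23267388]), 'tool_rot': array([ 0.69639451,  0.12337885, -0.69636506,  0.12201661]), 'ft_force': array([ 0.58359039,  0.41490978, -0.72179634]), 'moment': array([-0.02935702,  0.03485902,  0.01202958]), 'grip_width': 0.08655632505077512}
```

View pics/top0.png

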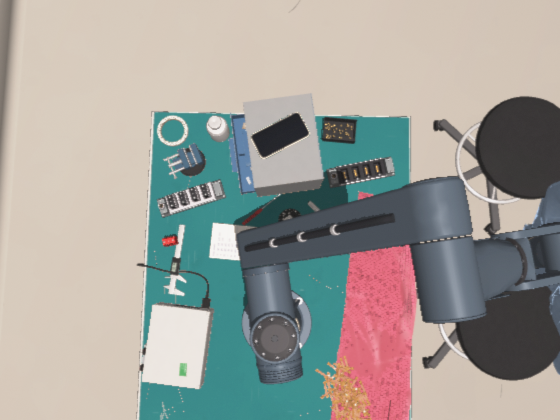

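View pics/scene0.png

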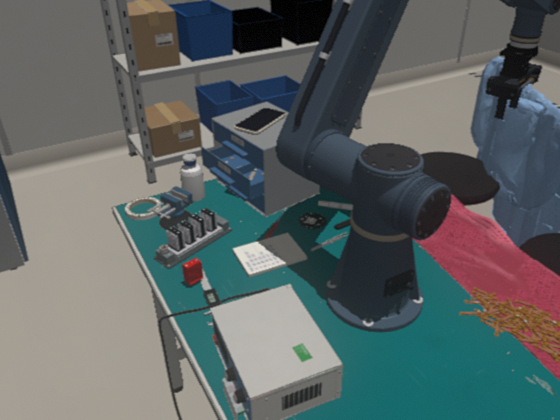

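The top view shows the base at (275,335) with +x up and +y left. The burn rack is at (190,198), the test rack at (361,171), the cabinet between them, and the red decoy at (170,240). I'll enlarge both racks next.

```bash
python3 - <<'E'
import cv2,numpy as np
im=cv2.imread("pics/top0.png")
a=cv2.resize(im[170:225,150:235],None,fx=8,fy=8,interpolation=cv2.INTER_CUBIC)
b=cv2.resize(im[145:200,320:405],None,fx=8,fy=8,interpolation=cv2.INTER_CUBIC)
cv2.imwrite("pics/crops.png",cv2.resize(np.vstack([a,b]),None,fx=.68,fy=.68))
s=cv2.imread("pics/scene0.png")
E
```

```text
(no output)
```

View pics/crops.png

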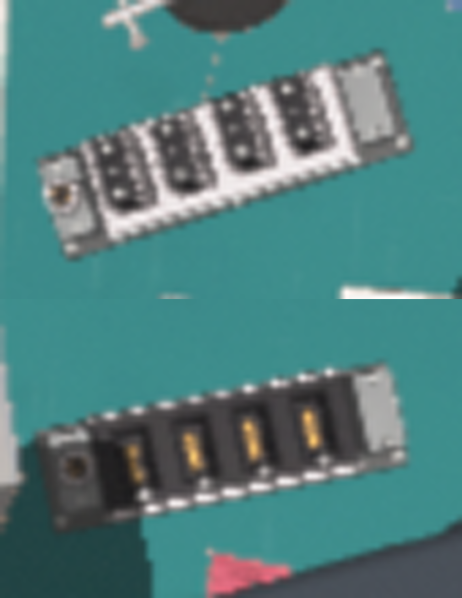

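Connectors are on the left (+y) end of both racks: burn crop (60,193), test crop (75,467). So leftmost goes to leftmost. Next I'll fit the rack poses from the base corners.

```bash
cat > h.py <<'E'
import numpy as np,cv2
from scipy.spatial.transform import Rotation as R
from scipy.optimize import least_squares
from rig import robot,camera,camera_info
def proj(n,P):
    c=camera_info(n); return cv2.projectPoints(np.float64(P),c["rvec"],c["tvec"],c["camera_matrix"],None)[0][:,0]
def world(n,uv,z):
    c=camera_info(n); M=cv2.Rodrigues(c["rvec"])[0]; t=c["tvec"]
    d=(M.T@np.linalg.inv(c["camera_matrix"])@np.r_[uv,1]); o=-M.T@t
    return o+d*(z-o[2])/d[2]
def rack(p,L):  # p=x,y,yaw
    L=np.float64(L); c,s=np.cos(p[2]),np.sin(p[2])
    return np.c_[p[0]+c*L[:,0]-s*L[:,1],p[1]+s*L[:,0]+c*L[:,1],L[:,2]]
def fit(L,uv,p0,n="top"):
    r=least_squares(lambda p:(proj(n,rack(p,L))-uv).ravel(),p0); return r.x,r.fun.reshape(-1,2).round(2)
def go(x,y,z,yaw):
    "remaining shift in tool axes (cm) and turn; yaw = heading of rack x axis, along which the jaws open"
    o=robot.get_obs(); T=R.from_quat(o["tool_rot"]); M=T.as_matrix()
    d=M.T@(np.r_[x,y,z]-o["position"])*100
    a=M.T@np.r_[np.cos(yaw),np.sin(yaw),0]; t=np.arctan2(a[2],a[1]); t=(t+np.pi/2)%np.pi-np.pi/2
    print("t%.2f pos"%o["time"],o["position"].round(4),"tilt",M[:,0].round(3),"F",o["ft_force"].round(1),"w%.4f"%o["grip_width"],"\n  -> shift cm",d.round(2),"turn %.3f"%t,"q",o["q"].round(2))
E
python3 - <<'E'
from h import *
k=5.44
B=np.array([[38,158],[72,258],[412,150],[382,52]])/k+[150,170]
T=np.array([[38,435],[60,530],[408,460],[390,365]])-[0,299]; T=T/k+[320,145]
L=[[.03,.102,.006],[-.03,.102,.006],[-.03,-.102,.006],[.03,-.102,.006]]
pb,e=fit(L,B-.5+.5/8,[.4,.3,0]);print(pb,e)
pt,e=fit(L,T-.5+.5/8,[.5,-.3,0]);print(pt,e)
for p in(pb,pt):
    for y in(.051,.017,-.017,-.051): print(rack(p,[[0,y,.072]]).round(4), np.hypot(*rack(p,[[0,y,0]])[0,:2]))
o=robot.get_obs()
go(*pb[:2],.3,pb[2]); go(*pt[:2],.3,pt[2])
# overlay
for n in("top","scene"):
    im=cv2.imread(f"pics/{n}0.png");f=5
    im=cv2.resize(im,None,fx=f,fy=f,interpolation=cv2.INTER_CUBIC)
    for p,zz in((pb,.072),(pt,.024)):
        for y in(.051,.017,-.017,-.051):
            hx,hy=(.018,.012) if zz>.05 else (.016,.008)
            q=proj(n,rack(p,[[a*hx,y+b*hy,zz] for a,b in((1,1),(1,-1),(-1,-1),(-1,1))]))
            cv2.polylines(im,[((q+.5)*f).astype(int)],1,(0,0,255),1)
        q=proj(n,rack(p,L)); cv2.polylines(im,[((q+.5)*f).astype(int)],1,(255,0,255),1)
    if n=="top": out=np.vstack([im[k0*f:(k0+55)*f,u*f:(u+85)*f] for k0,u in((170,150),(145,320))])
    else: out=im[190*f:275*f,140*f:240*f]
    cv2.imwrite(f"pics/ov_{n}.png",out)
E
```

```text
[0.36675941 0.26821498 0.33052335] [[-0.14  0.09]
 [-0.89  0.33]
 [ 0.62  0.01]
 [ 0.42 -0.45]]
[ 0.45903863 -0.25003522  0.22057332] [[-0.24 -0.72]
 [-0.25  0.76]
 [ 0.73  0.66]
 [-0.23 -0.72]]
[[0.3502 0.3165 0.072 ]] 0.47200535789741804
[[0.3612 0.2843 0.072 ]] 0.4596950193543607
[[0.3723 0.2521 0.072 ]] 0.44962424729382905
[[0.3833 0.22   0.072 ]] 0.4419461694481339
[[ 0.4479 -0.2003  0.072 ]] 0.4906172106863901
[[ 0.4553 -0.2334  0.072 ]] 0.5116767835902377
[[ 0.4628 -0.2666  0.072 ]] 0.5340721059078147
[[ 0.4702 -0.2998  0.072 ]] 0.5576422668273678
t0.10 pos [ 0.2135 -0.5867  0.2327] tilt [-0.     0.002 -1.   ] F [ 0.6  0.4 -0.7] w0.0866 
  -> shift cm [ -6.57 -75.12 -43.62] turn -1.553 q [-1.4   0.53  1.43  0.    1.18 -0.18]
t0.10 pos [ 0.2135 -0.5867  0.2327] tilt [-0.     0.002 -1.   ] F [ 0.6  0.4 -0.7] w0.0866 
  -> shift cm [ -6.68 -23.26 -34.58] turn -1.443 q [-1.4   0.53  1.43  0.    1.18 -0.18]
```

View pics/ov_top.png

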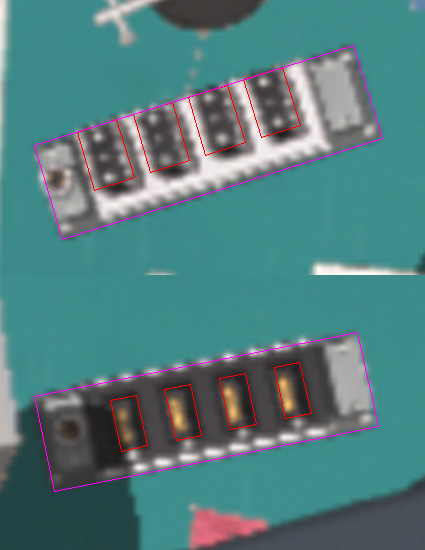

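View pics/ov_scene.png

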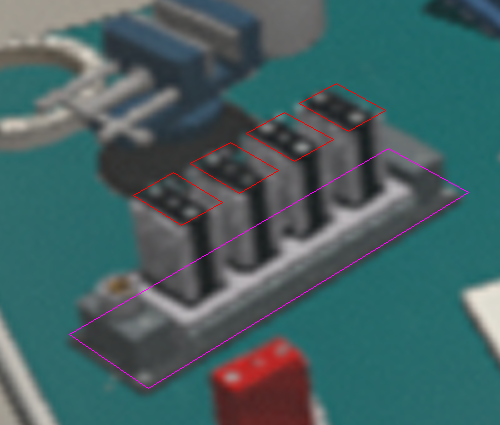

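The scene view puts the burn modules about 2 px left of the fit, roughly 3–4 mm; the top view agrees with it. I'll combine both views, then go there.

```bash
python3 - <<'E'
from h import *
k=5.44
B=np.array([[38,158],[72,258],[412,150],[382,52]])/k+[150,170]-.44
L=[[.03,.102,.006],[-.03,.102,.006],[-.03,-.102,.006],[.03,-.102,.006]]
S=np.array([[168,198],[222,165],[278,136],[330,108]])/5+[140,190]-.5
Ls=[[0,y,.072] for y in(.051,.017,-.017,-.051)]
f=lambda p:np.r_[(proj("top",rack(p,L))-B).ravel(),(proj("scene",rack(p,Ls))-S).ravel()]
r=least_squares(f,[.367,.268,.33]);print(r.x,r.fun.reshape(-1,2).round(2))
print(fit(Ls,S,[.367,.268,.33],"scene"))
E
```

```text
[0.36840213 0.27127554 0.33122634] [[-1.11 -0.44]
 [-1.86 -0.2 ]
 [-0.36 -0.56]
 [-0.57 -1.02]
 [ 0.46  0.25]
 [ 1.06  0.48]
 [ 0.87  0.13]
 [ 1.11 -0.22]]
(array([0.37012497, 0.27283314, 0.33865608]), array([[-0.32,  0.13],
       [ 0.22,  0.32],
       [-0.03, -0.06],
       [ 0.15, -0.44]]))
```

```bash
python3 -m inch '[[[-3,0,0,-0.12,0.7],[-3,0,0,-0.12,0.7],[-3,0,0,-0.12,0.7],[-2,0,0,-0.12,0.7],[0,0,0,-0.12,0.7],[0,0,0,-0.12,0.7],[0,0,0,-0.12,0.7],[0,0,0,-0.12,0.7]]]' 30; python3 -m inch '[[[0,0,0,-0.12,0.7],[0,0,0,-0.12,0.7],[0,0,0,-0.12,0.7],[0,0,0,-0.12,0.7],[0,0,0,0,0.7]]]'
python3 -c "
from h import *
go(.4595,-.25,.33,.2206)"
```

```text
time: 0.77
position: [0.2131, -0.5842, 0.3427]
tool_rot: [0.555, 0.445, -0.55, 0.436]
ft_force: [-0.9, -0.1, 0.2]
grip_width: 0.0612
time: 1.18
position: [0.2128, -0.5825, 0.3402]
tool_rot: [0.431, 0.569, -0.421, 0.559]
ft_force: [-0.1, -0.1, -0.1]
grip_width: 0.061
t1.18 pos [ 0.2128 -0.5825  0.3402] tilt [-0.003  0.02  -1.   ] F [-0.1 -0.1 -0.1] w0.0610 
  -> shift cm [  1.59  32.83 -25.19] turn 0.057 q [-1.4   0.43  1.29  0.    1.44 -1.68]
```

```bash
python3 -m inch '[[[0,3.5,-2.7,0.01,0.7],[0,3.5,-2.7,0.01,0.7],[0,3.5,-2.7,0.01,0.7],[0,3.5,-2.7,0.01,0.7],[0,3.5,-2.7,0.01,0.7],[0,3.5,-2.7,0.01,0.7],[0,3.5,-2.7,0,0.7],[0,3.5,-2.7,0,0.7]]]'
python3 -m inch '[[[0,3.5,-2.5,0,0.7],[0,0,-3.5,0,0.7],[0,0,-3.5,0,0.7],[0,0,-3.5,0,0.7],[0,0,-3.5,0,0.7],[0,0,-3.5,0,0.7],[0,0,-3.5,0,0.7],[0,0,0,0,0.7]]]'
python3 -c "
from h import *
go(.4595,-.25,.33,.2206)
go(.352,.3195,.33,.331)"
```

```text
time: 1.85
position: [0.4219, -0.3254, 0.3395]
tool_rot: [0.46, 0.547, -0.452, 0.534]
ft_force: [0.2, -1.3, 0.7]
grip_width: 0.0608
time: 2.52
position: [0.4184, -0.0725, 0.3419]
tool_rot: [0.467, 0.545, -0.456, 0.527]
ft_force: [0.4, 0.2, -0.4]
grip_width: 0.0611
t2.52 pos [ 0.4184 -0.0725  0.3419] tilt [-0.008  0.028 -1.   ] F [ 0.4  0.2 -0.4] w0.0611 
  -> shift cm [ 0.66  1.41 18.19] turn -0.071 q [-0.45  0.12  1.74  0.02  1.3  -0.61]
t2.52 pos [ 0.4184 -0.0725  0.3419] tilt [-0.008  0.028 -1.   ] F [ 0.4  0.2 -0.4] w0.0611 
  -> shift cm [  2.32  -0.7  -39.7 ] turn -0.181 q [-0.45  0.12  1.74  0.02  1.3  -0.61]
```

```bash
python3 -m inch '[[[0,0,-3.5,-0.02,0.7],[0,0,-3.5,-0.02,0.7],[0,0,-3.5,-0.02,0.7],[0,0,-3.5,-0.02,0.7],[0,0,-3.5,-0.02,0.7],[0,0,-3.5,-0.02,0.7],[0,0,-3.5,-0.02,0.7],[0,0,-3.5,-0.02,0.7]]]'
python3 -m inch '[[[0,0,-3.5,0,0.7],[0,0,-3.5,0,0.7],[0,0,-3,0,0.7],[0,0,-1,0,0.7],[0,0,0,0,0.7]]]'
python3 -c "
from h import *
go(.352,.3195,.33,.331)"
```

```text
time: 3.18
position: [0.3601, 0.2064, 0.3491]
tool_rot: [0.431, 0.571, -0.419, 0.559]
ft_force: [1.3, 0.7, 1.0]
grip_width: 0.061
time: 3.6
position: [0.326, 0.3218, 0.3517]
tool_rot: [0.433, 0.57, -0.42, 0.557]
ft_force: [0.6, -0.0, 0.6]
grip_width: 0.0611
t3.60 pos [0.326  0.3218 0.3517] tilt [-0.003  0.026 -1.   ] F [ 0.6 -0.   0.6] w0.0611 
  -> shift cm [2.16 2.43 0.98] turn -0.056 q [0.52 0.15 1.67 0.02 1.31 0.24]
```

```bash
python3 -m inch '[[[3,0.6,0.3,-0.014,0.6],[3,0.6,0.3,-0.014,0.6],[3,0.6,0.3,-0.014,0.6],[3,0.6,0.1,-0.014,0.6],[3,0,0,0,0.6],[3,0,0,0,0.6],[3,0,0,0,0.6],[0,0,0,0,0.6]]]'
python3 - <<'E'
from h import *
go(.352,.3195,.044,.331)
f=4;o=[]
im=cv2.resize(camera("top")[170:225,150:235,::-1],None,fx=7,fy=7,interpolation=cv2.INTER_CUBIC)
s=cv2.resize(camera("scene")[150:275,140:259,::-1],None,fx=5,fy=5,interpolation=cv2.INTER_CUBIC)
cv2.imwrite("pics/h1.png",cv2.resize(s,(571,600)))
P=robot.get_obs()["position"]; print(proj("top",[P]),proj("scene",[P]))
E
```

```text
time: 4.27
position: [0.3612, 0.3217, 0.1374]
tool_rot: [0.425, 0.575, -0.405, 0.569]
ft_force: [-0.8, -0.7, 0.7]
grip_width: 0.0523
t4.27 pos [0.3612 0.3217 0.1374] tilt [ 0.01   0.029 -1.   ] F [-0.8 -0.7  0.7] w0.0523 
  -> shift cm [ 9.31 -1.12  0.15] turn -0.015 q [0.48 0.49 1.89 0.03 0.74 0.14]
[[163.18596646 192.87425254]] [[166.39151363 202.57550175]]
```

View pics/h1.png

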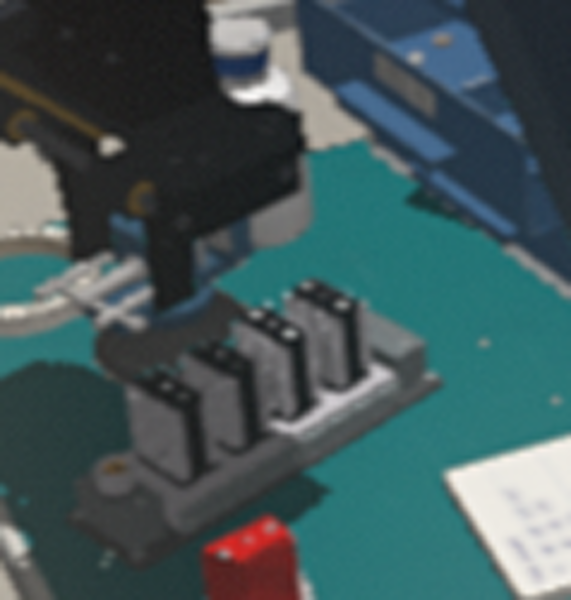

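The scene view shows the jaws above slot 1 and lined up across the row, with modules at crop (165,430), (220,395), (270,365) and (325,335). I'll correct tool y by -1.1 cm and go down.

```bash
python3 -m inch '[[[1,-0.5,0.1,-0.01,0.6],[1.5,-0.6,0,0,0.6],[1.5,0,0,0,0.6],[1,0,0,0,0.6],[0,0,0,0,0.6]]]'
python3 -c "
from h import *
go(.352,.3195,.044,.331)"
```

```text
time: 4.78
position: [0.3638, 0.3232, 0.1004]
tool_rot: [0.434, 0.571, -0.393, 0.576]
ft_force: [-0.2, -0.5, -0.1]
grip_width: 0.0526
t4.78 pos [0.3638 0.3232 0.1004] tilt [ 0.039  0.043 -0.998] F [-0.2 -0.5 -0.1] w0.0526 
  -> shift cm [ 5.57 -1.51  0.14] turn -0.008 q [0.48 0.55 1.94 0.04 0.6  0.13]
```

```bash
for i in 1; do python3 -m inch '[[[0,0,0,0,0.6],[0,0,0,0,0.6],[0,0,0,0,0.6]]]'; python3 -c "
from h import *
go(.352,.3195,.044,.331)"; python3 -m inch '[[[0,-2,0,0,0.6]]]';  python3 -c "
from h import *
go(.352,.3195,.044,.331)"; python3 -m inch '[[[0,-1,0,0,0.6],[0,0,0,0,0.6]]]';  python3 -c "
from h import *
go(.352,.3195,.044,.331)"; done
```

```text
time: 5.03
position: [0.3667, 0.3243, 0.1041]
tool_rot: [0.436, 0.57, -0.391, 0.577]
ft_force: [-1.3, 1.0, -0.3]
grip_width: 0.0524
t5.03 pos [0.3667 0.3243 0.1041] tilt [ 0.045  0.047 -0.998] F [-1.3  1.  -0.3] w0.0524 
  -> shift cm [ 5.91 -1.89  0.17] turn -0.009 q [0.48 0.55 1.93 0.04 0.6  0.13]
time: 5.12
position: [0.3534, 0.3204, 0.1047]
tool_rot: [0.44, 0.568, -0.387, 0.578]
ft_force: [0.7, -0.3, 0.3]
grip_width: 0.0522
t5.12 pos [0.3534 0.3204 0.1047] tilt [ 0.055  0.052 -0.997] F [ 0.7 -0.3  0.3] w0.0522 
  -> shift cm [ 6.04 -0.58  0.23] turn -0.010 q [0.49 0.53 1.97 0.04 0.57 0.14]
time: 5.28
position: [0.3404, 0.3159, 0.1049]
tool_rot: [0.439, 0.568, -0.388, 0.578]
ft_force: [-0.6, 0.1, -0.4]
grip_width: 0.0522
t5.28 pos [0.3404 0.3159 0.1049] tilt [ 0.052  0.05  -0.997] F [-0.6  0.1 -0.4] w0.0522 
  -> shift cm [6.15 0.82 0.22] turn -0.009 q [0.49 0.52 2.   0.04 0.55 0.14]
```

Tilt builds up with vertical motion. I'll test how it depends on row size.

```bash
python3 -m inch '[[[-4,0,0,0,0.6],[-4,0,0,0,0.6],[0,0,0,0,0.6]]]'|head -2; python3 -c "
from h import *
go(.352,.3195,.044,.331)"; python3 -m inch '[[[0.5,0,0,0,0.6],[0.5,0,0,0,0.6],[0.5,0,0,0,0.6],[0.5,0,0,0,0.6],[0.5,0,0,0,0.6],[0.5,0,0,0,0.6],[0.5,0,0,0,0.6],[0.5,0,0,0,0.6]]]'|head -2;  python3 -c "
from h import *
go(.352,.3195,.044,.331)"; python3 -m inch '[[[0.1,0,0,0,0.6],[0.1,0,0,0,0.6],[0.1,0,0,0,0.6],[0.1,0,0,0,0.6],[0.1,0,0,0,0.6],[0.1,0,0,0,0.6],[0.1,0,0,0,0.6],[0.1,0,0,0,0.6]]]'|head -2;  python3 -c "
from h import *
go(.352,.3195,.044,.331)"
```

```text
time: 5.53
position: [0.3351, 0.3113, 0.1819]
t5.53 pos [0.3351 0.3113 0.1819] tilt [ 0.039  0.043 -0.998] F [ 1.5  0.1 -0.3] w0.0525 
  -> shift cm [13.87  1.16  0.15] turn -0.009 q [0.49 0.37 1.94 0.03 0.78 0.15]
time: 6.2
position: [0.3379, 0.3135, 0.1376]
t6.20 pos [0.3379 0.3135 0.1376] tilt [ 0.04   0.043 -0.998] F [-0.   0.1 -0.1] w0.0523 
  -> shift cm [9.43 1.03 0.14] turn -0.009 q [0.49 0.46 1.97 0.03 0.66 0.15]
time: 6.87
position: [0.3379, 0.3137, 0.1275]
t6.87 pos [0.3379 0.3137 0.1275] tilt [ 0.039  0.042 -0.998] F [ 0.2  0.2 -0.6] w0.0525 
  -> shift cm [8.41 1.1  0.13] turn -0.010 q [0.49 0.48 1.98 0.03 0.63 0.15]
```

Slow rows hold the tilt, and fast upward rows reduce it. I'll go up fast and come down slowly.

```bash
python3 -m inch '[[[-4.1,0,0,0,0.6],[-4.1,0,0,0,0.6],[-4.1,0,0,0,0.6],[-4.1,0,0,0,0.6],[0,0,0,0,0.6]]]'|head -2; python3 -c "
from h import *
go(.352,.3195,.044,.331)"; python3 -m inch '[[[1,0,0,0,0.6],[1,0,0,0,0.6],[1,0,0,0,0.6],[1,0,0,0,0.6],[1,0,0,0,0.6],[1,0,0,0,0.6],[1,0,0,0,0.6],[1,0,0,0,0.6]]]'|head -2;  python3 -c "
from h import *
go(.352,.3195,.044,.331)"; python3 -m inch '[[[-4.1,0,0,0,0.6],[0,0,0,0,0.6],[0,0,0,0,0.6]]]'|head -2;  python3 -c "
from h import *
go(.352,.3195,.044,.331)"
```

```text
time: 7.28
position: [0.331, 0.306, 0.2904]
t7.28 pos [0.331  0.306  0.2904] tilt [ 0.02   0.033 -0.999] F [1.3 1.  0.1] w0.0526 
  -> shift cm [ 2.471e+01  1.690e+00 -1.000e-02] turn -0.011 q [0.48 0.2  1.8  0.02 1.11 0.16]
time: 7.95
position: [0.3298, 0.3073, 0.2012]
t7.95 pos [0.3298 0.3073 0.2012] tilt [ 0.02   0.032 -0.999] F [-0.2 -1.1 -0. ] w0.0525 
  -> shift cm [15.8   2.03 -0.08] turn -0.011 q [0.49 0.33 1.92 0.03 0.86 0.15]
time: 8.2
position: [0.3233, 0.3027, 0.2293]
t8.20 pos [0.3233 0.3027 0.2293] tilt [-0.006  0.018 -1.   ] F [-0.6 -0.9  0.6] w0.0521 
  -> shift cm [18.54  3.25 -0.33] turn -0.012 q [0.49 0.29 1.88 0.02 0.97 0.15]
```

```bash
python3 -m inch '[[[1,0.4,0,-0.003,0.6],[1.2,0.4,-0.05,-0.003,0.6],[1.2,0.4,-0.05,-0.003,0.6],[1.2,0.4,-0.05,-0.003,0.6],[1.2,0.4,-0.05,0,0.6],[1.2,0.4,-0.05,0,0.6],[1.2,0.4,-0.05,0,0.6],[1.2,0.2,0,0,0.6]]]'|head -2;  python3 -c "
from h import *
go(.352,.3195,.044,.331)"
```

```text
time: 8.87
position: [0.3475, 0.3159, 0.126]
t8.87 pos [0.3475 0.3159 0.126 ] tilt [-0.006  0.018 -1.   ] F [0.9 0.8 0.8] w0.0522 
  -> shift cm [ 8.21  0.54 -0.04] turn 0.001 q [0.49 0.5  1.92 0.03 0.72 0.13]
```

```bash
python3 -m inch '[[[1.2,0.1,0,0,0.6],[1.2,0.1,0,0,0.6],[1.2,0.1,0,0,0.6],[1.2,0.1,0,0,0.6],[1.2,0.1,0,0,0.6],[1,0,0,0,0.6],[0.6,0,0,0,0.6],[0.4,0,0,0,0.6]]]'|head -2;  python3 -c "
from h import *
go(.352,.3195,.044,.331)"
```

```text
time: 9.53
position: [0.3464, 0.316, 0.0349]
t9.53 pos [0.3464 0.316  0.0349] tilt [-0.012  0.015 -1.   ] F [-8.3 -5.1 63. ] w0.0525 
  -> shift cm [-0.91  0.64 -0.17] turn 0.000 q [0.49 0.69 1.97 0.04 0.49 0.12]
```

The fingertips touched the block top (63 N at the wrist, under the 120 N limit) because the move overshot. I'll back up and look.

```bash
python3 -m inch '[[[-0.5,0,0,0,0.6],[-0.5,0,0,0,0.6],[0,0,0,0,0.6]]]'|head -2;  python3 - <<'E'
from h import *
go(.352,.3195,.044,.331)
s=cv2.resize(camera("scene")[170:270,140:259,::-1],None,fx=5,fy=5,interpolation=cv2.INTER_CUBIC)
cv2.imwrite("pics/h2.png",s)
E
```

```text
time: 9.78
position: [0.3457, 0.3154, 0.0445]
t9.78 pos [0.3457 0.3154 0.0445] tilt [-0.012  0.014 -1.   ] F [ 0.6 -0.5 -0.9] w0.0522 
  -> shift cm [ 0.05  0.72 -0.18] turn 0.000 q [0.49 0.67 1.97 0.04 0.51 0.12]
```

View pics/h2.png

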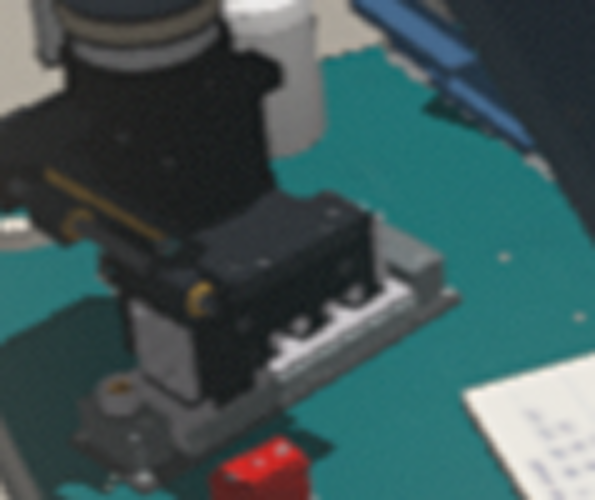

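The jaws straddle module 1 (housing face at crop (165,350), near finger at (235,340)). I'll centre and close.

```bash
python3 -m inch '[[[0,0.4,-0.15,0,0.6],[0,0.25,0,0,0.5],[0,0,0,0,0.3],[0,0,0,0,0.3],[0,0,0,0,0.3],[0,0,0,0,0.3],[0,0,0,0,0.3]]]' 35;  python3 - <<'E'
from h import *
go(.352,.3195,.044,.331)
E
```

```text
time: 10.42
position: [0.3516, 0.3192, 0.0444]
tool_rot: [0.412, 0.582, -0.409, 0.569]
ft_force: [0.8, -0.4, 0.5]
grip_width: 0.0358
t10.42 pos [0.3516 0.3192 0.0444] tilt [-0.013  0.014 -1.   ] F [ 0.8 -0.4  0.5] w0.0358 
  -> shift cm [ 0.04  0.05 -0.02] turn 0.000 q [0.49 0.67 1.95 0.04 0.53 0.13]
```

```bash
python3 -m inch '[[[-0.4,0,0,0,0.3],[-0.8,0,0,0,0.3],[-1.2,0,0,0,0.3],[-1.8,0,0,0,0.3],[-2.5,0,0,0,0.3],[-3,0,0,0,0.3],[-3,0,0,0,0.3],[-3,0,0,0,0.3]]]'|head -2; python3 -m inch '[[[-3,0,0,0,0.3],[-3,0,0,0,0.3],[-2.5,0,0,0,0.3],[-1.8,0,0,0,0.3],[-1.2,0,0,0,0.3],[-0.6,0,0,0,0.3],[-0.3,0,0,0,0.3]]]'|head -2;  python3 - <<'E'
from h import *
go(.352,.3195,.044,.331)
go(.4479,-.2003,.3,.2206)
cv2.imwrite("pics/t1.png",cv2.resize(camera("top")[135:205,320:405,::-1],None,fx=9,fy=8.5,interpolation=cv2.INTER_CUBIC))
E
```

```text
time: 11.08
position: [0.349, 0.314, 0.2039]
time: 11.67
position: [0.3509, 0.3122, 0.3447]
t11.67 pos [0.3509 0.3122 0.3447] tilt [-0.015  0.012 -1.   ] F [-0.1  1.1 -1.8] w0.0358 
  -> shift cm [30.08  0.64 -0.16] turn -0.000 q [0.48 0.19 1.65 0.02 1.31 0.14]
t11.67 pos [0.3509 0.3122 0.3447] tilt [-0.015  0.012 -1.   ] F [-0.1  1.1 -1.8] w0.0358 
  -> shift cm [ 3.7  -7.43 51.69] turn 0.110 q [0.48 0.19 1.65 0.02 1.31 0.14]
```

View pics/t1.png

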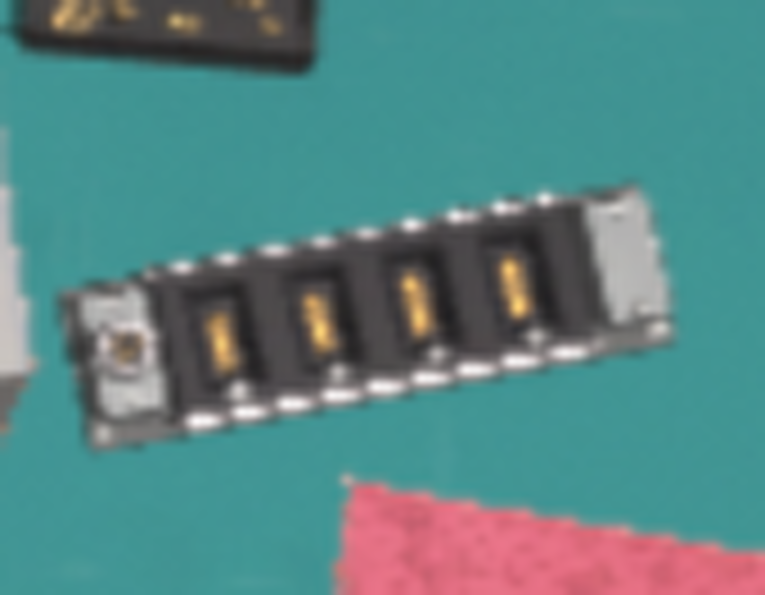

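The view of the test rack is clear: connector at crop (127,348), gold contacts at (222,340), (320,320), (418,305) and (515,287). I'll refit from these.

```bash
python3 - <<'E'
from h import *
C=np.array([[60,295],[93,450],[673,335],[640,185],[127,348],[222,340],[320,320],[418,305],[515,287]])/[9,8.5]+[320,135]-.44
L=[[.03,.102,.006],[-.03,.102,.006],[-.03,-.102,.006],[.03,-.102,.006],[0,.087,.038]]+[[0,y,.009] for y in(.051,.017,-.017,-.051)]
p,e=fit(L,C,[.459,-.25,.22]);print(p,e.tolist())
print(rack(p,[[0,y,.024] for y in(.051,.017,-.017,-.051)]).round(4))
E
```

```text
[ 0.45961469 -0.2487431   0.22297159] [[-0.34, -0.53], [0.06, 0.16], [0.54, 0.57], [-0.11, -0.62], [0.01, 0.05], [0.03, 0.19], [-0.03, 0.36], [-0.1, -0.06], [-0.07, -0.13]]
[[ 0.4483 -0.199   0.024 ]
 [ 0.4559 -0.2322  0.024 ]
 [ 0.4634 -0.2653  0.024 ]
 [ 0.4709 -0.2985  0.024 ]]
```

```bash
python3 -m inch '[[[0,0,1,0.01,0.3],[0,0,2,0.02,0.3],[0,0,3,0.02,0.3],[0,0,3.5,0.02,0.3],[0,0,3.5,0.02,0.3],[0,0,3.5,0.02,0.3],[0,0,3.5,0,0.3],[0,0,3.5,0,0.3]]]'|head -2
python3 -m inch '[[[0,0,3.5,0,0.3],[0,0,3.5,0,0.3],[0,0,3.5,0,0.3],[0,0,3.5,0,0.3],[0,0,3,0,0.3],[0,0,2,0,0.3],[0,0,1,0,0.3],[0,0,0.5,0,0.3]]]'|head -2
python3 -c "
from h import *
go(.4479,-.2003,.3,.2206)"
```

```text
time: 12.38
position: [0.4068, 0.0773, 0.3319]
time: 13.05
position: [0.445, -0.142, 0.3165]
t13.05 pos [ 0.445  -0.142   0.3165] tilt [-0.056  0.015 -0.998] F [ 0.3  0.7 -0.5] w0.0358 
  -> shift cm [ 1.54 -0.86  5.8 ] turn -0.010 q [-0.54  0.24  1.66 -0.02  1.3  -0.75]
```

```bash
python3 -m inch '[[[0,-0.2,1.2,-0.005,0.3],[0,-0.2,1.5,-0.005,0.3],[0,-0.2,1.5,0,0.3],[0,-0.2,1,0,0.3],[0,0,0.6,0,0.3],[4,0,0,0,0.3],[0,0,0,0,0.3],[0,0,0,0,0.3]]]'|head -2
python3 -c "
from h import *
go(.4483,-.199,.0444,.223)"
```

```text
time: 13.72
position: [0.4446, -0.1989, 0.2713]
t13.72 pos [ 0.4446 -0.1989  0.2713] tilt [-0.064  0.023 -0.998] F [ 1.1 -0.9 -0. ] w0.0359 
  -> shift cm [22.62  1.66  0.92] turn -0.001 q [-0.64  0.32  1.68 -0.02  1.21 -0.85]
```

```bash
python3 -m inch '[[[2.5,0,0,0,0.3],[3.5,0,0,0,0.3],[0,0,0,0,0.3],[0,0,0,0,0.3]]]'|head -2
python3 -c "
from h import *
go(.4483,-.199,.0444,.223)"
python3 -m inch '[[[0,-2,0,0,0.3],[0,0,0,0,0.3]]]'|head -2
python3 -c "
from h import *
go(.4483,-.199,.0444,.223)"
python3 -m inch '[[[0,2,0,0,0.3],[0,0,0,0,0.3]]]'|head -2
python3 -c "
from h import *
go(.4483,-.199,.0444,.223)"
```

```text
time: 14.05
position: [0.4454, -0.199, 0.2165]
t14.05 pos [ 0.4454 -0.199   0.2165] tilt [-0.055  0.017 -0.998] F [-0.4 -0.9 -0.2] w0.0357 
  -> shift cm [17.16  1.13  0.57] turn 0.002 q [-0.64  0.39  1.75 -0.02  1.06 -0.85]
time: 14.22
position: [0.428, -0.2042, 0.2212]
t14.22 pos [ 0.428  -0.2042  0.2212] tilt [-0.051  0.014 -0.999] F [-0.3 -0.2 -1.1] w0.0357 
  -> shift cm [17.55  2.91  0.41] turn 0.004 q [-0.67  0.36  1.78 -0.02  1.05 -0.88]
time: 14.38
position: [0.4503, -0.2013, 0.2254]
t14.38 pos [ 0.4503 -0.2013  0.2254] tilt [-0.044  0.01  -0.999] F [ 0.7 -0.9 -0.7] w0.0359 
  -> shift cm [18.1   0.59  0.08] turn 0.002 q [-0.64  0.38  1.74 -0.02  1.07 -0.85]
```

```bash
python3 -m inch '[[[1,0.1,0,0,0.3],[2,0.1,0,0,0.3],[2.5,0.1,0,0,0.3],[2.5,0.1,0,0,0.3],[1.5,0,0,0,0.3],[0.5,0,0,0,0.3],[0,0,0,0,0.3]]]'|head -2
python3 - <<'E'
from h import *
go(.4483,-.199,.0444,.223)
cv2.imwrite("pics/t2.png",cv2.resize(camera("top")[125:205,300:405,::-1],None,fx=7,fy=7,interpolation=cv2.INTER_CUBIC))
cv2.imwrite("pics/s2.png",camera("scene")[:,:,::-1])
E
```

```text
time: 14.97
position: [0.4583, -0.2041, 0.1304]
t14.97 pos [ 0.4583 -0.2041  0.1304] tilt [-0.025 -0.004 -1.   ] F [-0.1  0.8 -1.7] w0.0358 
  -> shift cm [ 8.62 -0.63 -0.71] turn 0.006 q [-0.63  0.53  1.82 -0.03  0.81 -0.84]
```

View pics/t2.png

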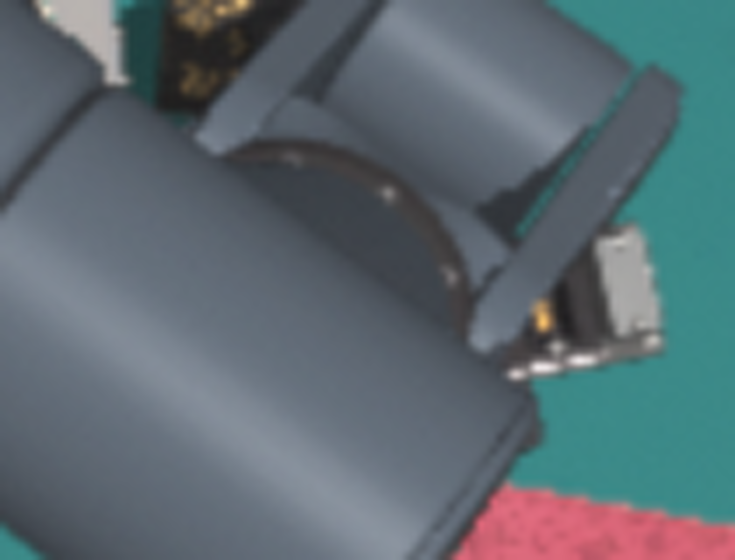

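The arm hides the pockets from the top camera, so I'm relying on the fit. I'll correct and lower slowly.

```bash
python3 -m inch '[[[0.3,-0.2,-0.25,0.003,0.3],[0.6,-0.2,-0.25,0.003,0.3],[1,-0.2,-0.2,0,0.3],[1,0,0,0,0.3],[0.8,0,0,0,0.3],[0.5,0,0,0,0.3],[0.2,0,0,0,0.3]]]'|head -2
python3 - <<'E'
from h import *
go(.4483,-.199,.0444,.223)
E
```

```text
time: 15.65
position: [0.4534, -0.2013, 0.091]
t15.65 pos [ 0.4534 -0.2013  0.091 ] tilt [-0.012 -0.014 -1.   ] F [0.2 0.4 0.1] w0.0358 
  -> shift cm [ 4.66 -0.38 -0.39] turn -0.001 q [-0.63  0.59  1.87 -0.03  0.68 -0.83]
```

```bash
python3 -m inch '[[[0.3,-0.15,-0.2,0,0.3],[0.6,-0.15,-0.2,0,0.3],[0.6,-0.1,-0.1,0,0.3],[0.5,0,0,0,0.3],[0.2,0,0,0,0.3]]]'|head -2
python3 - <<'E'
from h import *
go(.4483,-.199,.0444,.223)
E
```

```text
time: 16.07
position: [0.4482, -0.1976, 0.0677]
t16.07 pos [ 0.4482 -0.1976  0.0677] tilt [-0.01  -0.015 -1.   ] F [-0.3  0.3 -1.5] w0.0358 
  -> shift cm [2.33 0.01 0.1 ] turn -0.001 q [-0.63  0.63  1.9  -0.03  0.61 -0.83]
```

Aligned to 1 mm. I'll insert in small rows.

```bash
python3 -m inch '[[[0.4,0,0.05,0,0.3],[0.4,0,0.05,0,0.3],[0.4,0,0,0,0.3],[0.3,0,0,0,0.3],[0.2,0,0,0,0.3]]]'|head -2
python3 - <<'E'
from h import *
go(.4483,-.199,.0444,.223)
E
```

```text
time: 16.48
position: [0.4487, -0.1994, 0.0486]
t16.48 pos [ 0.4487 -0.1994  0.0486] tilt [-0.01  -0.015 -1.   ] F [ 0.9 -0.2  0.1] w0.0354 
  -> shift cm [ 0.42 -0.02 -0.05] turn -0.001 q [-0.63  0.67  1.91 -0.03  0.56 -0.83]
```

```bash
python3 -m inch '[[[0.15,0,0,0,0.3],[0.15,0,0,0,0.3],[0.1,0,0,0,0.3],[0.05,0,0,0,0.3],[0,0,0,0,0.3]]]'|head -2
python3 - <<'E'
from h import *
go(.4483,-.199,.0444,.223)
E
```

```text
time: 16.9
position: [0.4488, -0.1995, 0.045]
t16.90 pos [ 0.4488 -0.1995  0.045 ] tilt [-0.01  -0.016 -1.   ] F [ 0.3 -0.8 -0.9] w0.0359 
  -> shift cm [ 0.06 -0.03 -0.06] turn -0.001 q [-0.64  0.68  1.91 -0.03  0.56 -0.83]
```

```bash
python3 -m inch '[[[0.1,0,0,0,0.3],[0,0,0,0,0.42],[0,0,0,0,0.5],[0,0,0,0,0.55],[0,0,0,0,0.55]]]'|tail -2;  python3 -m inch '[[[-0.4,0,0,0,0.55],[-0.8,0,0,0,0.55],[-1.4,0,0,0,0.55],[-2.2,0,0,0,0.55],[-3,0,0,0,0.55],[-3.3,0,0,0,0.55],[-3.3,0,0,0,0.55],[-3.3,0,0,0,0.55]]]'|head -2; python3 -m inch '[[[-3.3,0,0,0,0.55],[-3,0,0,0,0.55],[-2.2,0,0,0,0.55],[-1.4,0,0,0,0.55],[-0.8,0,-0.6,0,0.55],[-0.4,0,-1.2,0,0.55],[0,0,-2,0,0.55],[0,0,-3,-0.01,0.55]]]'|head -2;  python3 - <<'E'
from h import *
go(.363,.287,.3,.331)
E
```

```text
ft_force: [0.1, 0.1, -0.8]
grip_width: 0.0456
time: 17.98
position: [0.4467, -0.1941, 0.2249]
time: 18.65
position: [0.4348, -0.1271, 0.353]
t18.65 pos [ 0.4348 -0.1271  0.353 ] tilt [-0.004 -0.02  -1.   ] F [ 0.8  0.3 -0.4] w0.0478 
  -> shift cm [  4.51   2.33 -42.06] turn -0.105 q [-0.52  0.15  1.67 -0.02  1.31 -0.74]
```

```bash
python3 -m inch '[[[0,0,-3.5,-0.02,0.55],[0,0,-3.5,-0.02,0.55],[0,0,-3.5,-0.02,0.55],[0,0,-3.5,-0.02,0.55],[0,0,-3.5,-0.02,0.55],[0,0,-3.5,0,0.55],[0,0,-3.5,0,0.55],[0,0,-3.5,0,0.55]]]'|head -2;  python3 -m inch '[[[0,0,-3,0,0.55],[0,0,-2.5,0,0.55],[0,0,-2,0,0.55],[0,0,-1.5,0,0.55],[0,0,-1,0,0.55],[0,0,-0.5,0,0.55],[0,0,-0.2,0,0.55],[0,0,0,0,0.55]]]'|head -2;  python3 - <<'E'
from h import *
go(.363,.287,.044,.331)
im=camera("top")[:,:,::-1]; cv2.imwrite("pics/t3.png",cv2.resize(im[135:205,320:405],None,fx=8,fy=8,interpolation=cv2.INTER_CUBIC))
E
```

```text
time: 19.32
position: [0.3379, 0.1573, 0.3421]
time: 19.98
position: [0.2818, 0.268, 0.3346]
t19.98 pos [0.2818 0.268  0.3346] tilt [-0.046 -0.018 -0.999] F [-0.2 -0.6  0.1] w0.0483 
  -> shift cm [28.62  9.71  0.88] turn 0.010 q [0.47 0.09 1.8  0.   1.3  0.12]
```

View pics/t3.png

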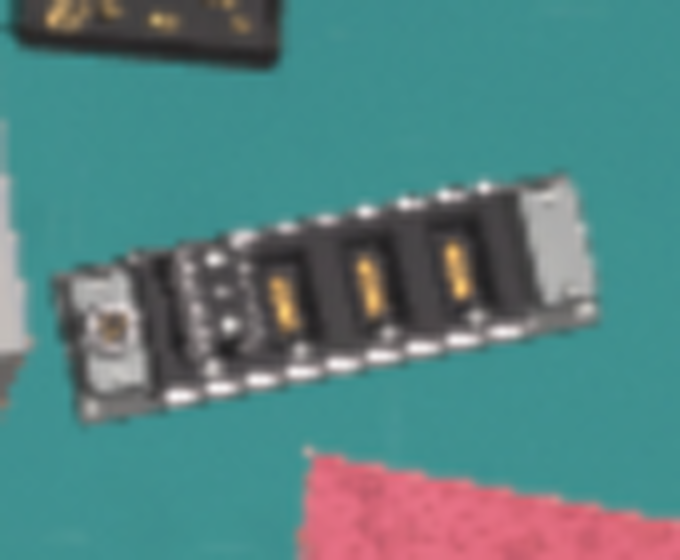

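Module 1 stands in slot 1, its top at crop (217,312). I'll check that against the projection while moving on to slot 2.

```bash
python3 -m inch '[[[0.5,1,0.1,0,0.55],[1.5,2,0.1,0,0.55],[2.5,2.2,0.1,0,0.55],[3.5,2,0.1,0,0.55],[3,1.2,0.1,0,0.55],[2,0.5,0,0,0.55],[1,0,0,0,0.55],[0,0,0,0,0.55]]]'|head -2;  python3 - <<'E'
from h import *
print((proj("top",[[.4483,-.199,.072],[.4483,-.199,.075]])+.44-[320,135])*8)
go(.363,.287,.044,.331)
E
```

```text
time: 20.7
position: [0.3759, 0.2877, 0.1836]
[[217.12482545 293.98790812]
 [218.09436094 292.6181637 ]]
t20.70 pos [0.3759 0.2877 0.1836] tilt [-0.034 -0.014 -0.999] F [-0.2 -0.3  0.7] w0.0477 
  -> shift cm [14.   -0.73 -0.38] turn -0.001 q [0.42 0.41 1.83 0.   0.93 0.09]
```

```bash
python3 -m inch '[[[1,-0.1,-0.1,0,0.55],[2,-0.2,-0.1,0,0.55],[2.5,-0.1,-0.1,0,0.55],[2,0,0,0,0.55],[1,0,0,0,0.55],[0.5,0,0,0,0.55],[0,0,0,0,0.55]]]'|head -2;  python3 - <<'E'
from h import *
go(.363,.287,.044,.331)
E
```

```text
time: 21.28
position: [0.3778, 0.2859, 0.0917]
t21.28 pos [0.3778 0.2859 0.0917] tilt [-0.024 -0.011 -1.   ] F [ 1.  -0.2  0.4] w0.0479 
  -> shift cm [ 4.8  -1.24 -0.59] turn -0.010 q [ 0.41  0.58  1.91 -0.    0.68  0.09]
```

```bash
python3 -m inch '[[[0,-0.4,-0.2,-0.01,0.55],[0,-0.4,-0.2,0,0.55],[0,-0.4,-0.15,0,0.55],[0,0,0,0,0.55]]]'|head -2;  python3 - <<'E'
from h import *
go(.363,.287,.044,.331)
E
```

```text
time: 21.62
position: [0.3662, 0.2876, 0.0944]
t21.62 pos [0.3662 0.2876 0.0944] tilt [-0.019 -0.009 -1.   ] F [-0.7 -0.  -0.4] w0.0478 
  -> shift cm [ 5.05 -0.22 -0.06] turn -0.001 q [ 0.42  0.57  1.93 -0.    0.66  0.09]
```

```bash
python3 -m inch '[[[0.5,-0.1,0,0,0.55],[1,-0.1,0,0,0.55],[1,-0.1,0,0,0.55],[1,0,0,0,0.55],[0.7,0,0,0,0.55],[0.3,0,0,0,0.55],[0.1,0,0,0,0.55],[0,0,0,0,0.55]]]'|head -2;  python3 - <<'E'
from h import *
go(.363,.287,.044,.331)
E
```

```text
time: 22.28
position: [0.364, 0.288, 0.0491]
t22.28 pos [0.364  0.288  0.0491] tilt [-0.011 -0.005 -1.   ] F [0.1 0.2 0.7] w0.0476 
  -> shift cm [ 0.51 -0.12  0.07] turn 0.002 q [ 0.43  0.66  1.97 -0.    0.53  0.1 ]
```

```bash
python3 -m inch '[[[0.25,-0.1,0.05,0,0.55],[0.2,0,0,0,0.5],[0,0,0,0,0.3],[0,0,0,0,0.3],[0,0,0,0,0.3],[0,0,0,0,0.3],[0,0,0,0,0.3]]]' 35|tail -2;  python3 - <<'E'
from h import *
go(.363,.287,.044,.331)
E
python3 -m inch '[[[-0.4,0,0,0,0.3],[-0.8,0,0,0,0.3],[-1.2,0,0,0,0.3],[-1.8,0,0,0,0.3],[-2.5,0,0,0,0.3],[-3,0,0,0,0.3],[-3,0,0,0,0.3],[-3,0,0,0,0.3]]]'|head -2; python3 -m inch '[[[-3,0,0,0,0.3],[-3,0,0,0,0.3],[-2.5,0,0,0,0.3],[-1.8,0,0,0,0.3],[-1.2,0,0,0,0.3],[-0.6,0,0,0,0.3],[-0.3,0,0.5,0,0.3]]]'|head -2;  python3 - <<'E'
from h import *
go(.4559,-.2322,.3,.223)
E
```

```text
ft_force: [-1.2, 0.4, -0.3]
grip_width: 0.0356
t22.87 pos [0.3631 0.2873 0.0452] tilt [-0.01  -0.004 -1.   ] F [-1.2  0.4 -0.3] w0.0356 
  -> shift cm [ 0.12 -0.02  0.02] turn 0.002 q [ 0.43  0.66  1.97 -0.    0.52  0.09]
time: 23.53
position: [0.3609, 0.2859, 0.2061]
time: 24.12
position: [0.3633, 0.2822, 0.3482]
t24.12 pos [0.3633 0.2822 0.3482] tilt [-0.007 -0.003 -1.   ] F [-0.2 -0.  -1.3] w0.0357 
  -> shift cm [ 4.89 -8.05 51.63] turn 0.110 q [0.42 0.17 1.66 0.   1.32 0.08]
```

```bash
python3 -m inch '[[[0,0,1,0.01,0.3],[0,0,2,0.02,0.3],[0,0,3,0.02,0.3],[0,0,3.5,0.02,0.3],[0,0,3.5,0.02,0.3],[0,-0.2,3.5,0.02,0.3],[0,-0.2,3.5,0,0.3],[0,-0.2,3.5,0,0.3]]]'|head -2
python3 -m inch '[[[0,-0.2,3.5,0,0.3],[0,-0.2,3.5,0,0.3],[0,-0.2,3.5,0,0.3],[0,-0.2,3.5,0,0.3],[0,-0.2,3.5,0,0.3],[0,0,3,0,0.3],[0,0,2.5,0,0.3],[0,0,2,0,0.3]]]'|head -2
python3 -m inch '[[[0,0,1.5,0,0.3],[0,0,1,0,0.3],[0,0,0.5,0,0.3],[0,0,0.2,0,0.3]]]'|head -2
python3 -c "
from h import *
go(.4559,-.2322,.0452,.223)"
```

```text
time: 24.78
position: [0.4143, 0.0444, 0.3416]
time: 25.45
position: [0.4492, -0.2214, 0.3292]
time: 25.78
position: [0.4529, -0.2589, 0.3237]
t25.78 pos [ 0.4529 -0.2589  0.3237] tilt [-0.052  0.011 -0.999] F [-1.1  0.6 -1.1] w0.0358 
  -> shift cm [27.83  2.19 -1.95] turn -0.018 q [-0.72  0.31  1.54 -0.03  1.34 -0.92]
```

```bash
python3 -m inch '[[[1,0.1,-0.2,-0.006,0.3],[2,0.1,-0.3,-0.006,0.3],[3,0.1,-0.4,-0.006,0.3],[4,0,-0.4,0,0.3],[4,0,-0.4,0,0.3],[2,0,-0.2,0,0.3],[0.5,0,0,0,0.3],[0,0,0,0,0.3]]]'|head -2
python3 -c "
from h import *
go(.4559,-.2322,.0452,.223)"
```

```text
time: 26.45
position: [0.4432, -0.2279, 0.1538]
t26.45 pos [ 0.4432 -0.2279  0.1538] tilt [-0.048  0.011 -0.999] F [ 0.3 -0.4 -0.5] w0.0358 
  -> shift cm [10.78  1.61  0.95] turn 0.012 q [-0.69  0.5   1.79 -0.03  0.9  -0.9 ]
```

```bash
python3 -m inch '[[[3,1.8,0.6,0.01,0.3],[0,0,0,0,0.3],[0,0,0,0,0.3]]]'|head -2
python3 -c "
from h import *
go(.4559,-.2322,.0452,.223)"
```

```text
time: 26.7
position: [0.4621, -0.2278, 0.1217]
t26.70 pos [ 0.4621 -0.2278  0.1217] tilt [-0.05   0.012 -0.999] F [ 0.3  0.  -1.5] w0.0357 
  -> shift cm [ 7.66 -0.36  0.47] turn 0.004 q [-0.66  0.57  1.77 -0.03  0.85 -0.87]
```

```bash
python3 -m inch '[[[0.5,-0.1,0.15,0,0.3],[1,-0.1,0.15,0,0.3],[1.2,-0.1,0.15,0,0.3],[1.2,-0.1,0,0,0.3],[0.7,0,0,0,0.3],[0.3,0,0,0,0.3],[0,0,0,0,0.3]]]'|head -2
python3 -c "
from h import *
go(.4559,-.2322,.0452,.223)"
```

```text
time: 27.28
position: [0.461, -0.2374, 0.0812]
t27.28 pos [ 0.461  -0.2374  0.0812] tilt [-0.032 -0.003 -0.999] F [-0.2  0.5 -0.9] w0.0360 
  -> shift cm [ 3.62 -0.27 -0.6 ] turn 0.006 q [-0.68  0.63  1.8  -0.03  0.73 -0.88]
```

```bash
python3 -m inch '[[[0.1,-0.1,-0.15,0.003,0.3],[0.3,-0.1,-0.2,0.003,0.3],[0.3,-0.1,-0.15,0,0.3],[0.1,0,0,0,0.3],[0,0,0,0,0.3]]]'|head -2
python3 -c "
from h import *
go(.4559,-.2322,.0452,.223)"
```

```text
time: 27.7
position: [0.4575, -0.2338, 0.0754]
t27.70 pos [ 0.4575 -0.2338  0.0754] tilt [-0.027 -0.006 -1.   ] F [ 0.9  0.2 -1.5] w0.0358 
  -> shift cm [ 3.02 -0.03 -0.19] turn -0.001 q [-0.68  0.64  1.82 -0.03  0.7  -0.87]
```

```bash
python3 -m inch '[[[0.4,0,-0.15,0,0.3],[0.6,0,-0.05,0,0.3],[0.6,0,0,0,0.3],[0.5,0,0,0,0.3],[0.3,0,0,0,0.3],[0.1,0,0,0,0.3],[0.05,0,0,0,0.3]]]'|head -2
python3 -c "
from h import *
go(.4559,-.2322,.0452,.223)"
```

```text
time: 28.28
position: [0.4564, -0.2317, 0.0467]
t28.28 pos [ 0.4564 -0.2317  0.0467] tilt [-0.028 -0.006 -1.   ] F [ 0.1  0.5 -1.1] w0.0355 
  -> shift cm [ 0.15 -0.05  0.04] turn -0.000 q [-0.68  0.69  1.84 -0.04  0.63 -0.87]
```

```bash
python3 -m inch '[[[0.1,0,0,0,0.3],[0.05,0,0,0,0.3],[0,0,0,0,0.42],[0,0,0,0,0.5],[0,0,0,0,0.55],[0,0,0,0,0.55]]]'|tail -3;  python3 -m inch '[[[-0.4,0,0,0,0.55],[-0.8,0,0,0,0.55],[-1.4,0,0,0,0.55],[-2.2,0,0,0,0.55],[-3,0,0,0,0.55],[-3.3,0,0,0,0.55],[-3.3,0,0,0,0.55],[-3.3,0,0,0,0.55]]]'|head -2; python3 -m inch '[[[-3.3,0,0,0,0.55],[-3,0,0,0,0.55],[-2.2,0,0,0,0.55],[-1.4,0,0,0,0.55],[-0.8,0,-0.6,0,0.55],[-0.4,0,-1.2,0,0.55],[0,0,-2,0,0.55],[0,0,-3,-0.01,0.55]]]'|head -2;  python3 - <<'E'
from h import *
go(.374,.255,.3,.331)
E
```

```text
tool_rot: [0.434, 0.558, -0.449, 0.547]
ft_force: [-1.2, 0.1, -0.1]
grip_width: 0.0455
time: 29.45
position: [0.4579, -0.2282, 0.227]
time: 30.12
position: [0.4483, -0.1629, 0.3569]
t30.12 pos [ 0.4483 -0.1629  0.3569] tilt [-0.019 -0.012 -1.   ] F [0.6 0.8 0.6] w0.0478 
  -> shift cm [  5.33   2.28 -42.43] turn -0.104 q [-0.57  0.19  1.61 -0.02  1.35 -0.79]
```

```bash
python3 -m inch '[[[0,0.3,-3.5,-0.02,0.55],[0,0.5,-3.5,-0.02,0.55],[0,0.6,-3.5,-0.02,0.55],[0,0.6,-3.5,-0.02,0.55],[0,0.6,-3.5,-0.02,0.55],[0,0.6,-3.5,0,0.55],[0,0.6,-3.5,0,0.55],[0,0.6,-3.5,0,0.55]]]'|head -2;  python3 -m inch '[[[0,0.6,-3,0,0.55],[0,0.6,-2.5,0,0.55],[0,0.5,-2,0,0.55],[0,0.5,-1.5,0,0.55],[0,0.4,-1,0,0.55],[0,0.2,-0.5,0,0.55],[0,0,-0.2,0,0.55],[0,0,0,0,0.55]]]'|head -2;  python3 - <<'E'
from h import *
go(.374,.255,.044,.331)
E
```

```text
time: 30.78
position: [0.3943, 0.1358, 0.3487]
time: 31.45
position: [0.3666, 0.2592, 0.3415]
t31.45 pos [0.3666 0.2592 0.3415] tilt [-0.062 -0.008 -0.998] F [-0.4 -0.1  0.5] w0.0477 
  -> shift cm [29.65  2.36  1.05] turn 0.010 q [0.36 0.18 1.67 0.01 1.35 0.01]
```

```bash
python3 -m inch '[[[1,0.2,0.2,0,0.55],[2,0.2,0.2,0,0.55],[3,0.2,0.2,0,0.55],[3.5,0.2,0.1,0,0.55],[3.5,0.1,0,0,0.55],[3,0,0,0,0.55],[2,0,0,0,0.55],[0.5,0,0,0,0.55]]]'|head -2;  python3 - <<'E'
from h import *
go(.374,.255,.044,.331)
E
```

```text
time: 32.12
position: [0.3687, 0.2494, 0.1528]
t32.12 pos [0.3687 0.2494 0.1528] tilt [-0.052 -0.006 -0.999] F [ 0.7 -0.9  0.8] w0.0476 
  -> shift cm [10.84  1.24 -0.23] turn 0.004 q [ 0.33  0.44  1.92  0.02  0.83 -0.01]
```

```bash
python3 -m inch '[[[1,0.3,-0.1,0,0.55],[2,0.3,-0.1,0,0.55],[1.5,0,0,0,0.55],[0,0,0,0,0.55],[0,0,0,0,0.55]]]'|head -2;  python3 - <<'E'
from h import *
go(.374,.255,.044,.331)
E
```

```text
time: 32.53
position: [0.3724, 0.2502, 0.1071]
t32.53 pos [0.3724 0.2502 0.1071] tilt [-0.053 -0.007 -0.999] F [ 0.7  0.2 -0. ] w0.0479 
  -> shift cm [ 6.29  0.64 -0.33] turn -0.001 q [ 0.33  0.53  1.95  0.02  0.71 -0.01]
```

```bash
python3 -m inch '[[[0,-3,0,0,0.55],[0,0,0,0,0.55],[0,3,0,0,0.55],[0,0,0,0,0.55],[0,-3,0,0,0.55],[0,0,0,0,0.55],[0,3,0,0,0.55],[0,0,0,0,0.55]]]'|head -2;  python3 - <<'E'
from h import *
go(.374,.255,.044,.331)
E
```

```text
time: 33.2
position: [0.3757, 0.2496, 0.1171]
t33.20 pos [0.3757 0.2496 0.1171] tilt [-0.042 -0.004 -0.999] F [ 2.2 -0.   0.4] w0.0479 
  -> shift cm [ 7.3   0.31 -0.49] turn -0.003 q [ 0.33  0.51  1.94  0.02  0.73 -0.01]
```

```bash
python3 -m inch '[[[0.5,0,-0.2,0,0.55],[1,0,-0.2,0,0.55],[1.2,0,-0.1,0,0.55],[1.2,0,0,0,0.55],[0.8,0,0,0,0.55],[0.3,0,0,0,0.55],[0,0,0,0,0.55]]]'|head -2;  python3 - <<'E'
from h import *
go(.374,.255,.044,.331)
E
```

```text
time: 33.78
position: [0.3733, 0.2552, 0.0667]
t33.78 pos [0.3733 0.2552 0.0667] tilt [-0.035 -0.001 -0.999] F [-0.2 -0.7  1.3] w0.0478 
  -> shift cm [2.27 0.14 0.07] turn -0.004 q [0.34 0.62 1.97 0.02 0.59 0.  ]
```

Aligned around module 3. I'll go down the last 2.2 cm, grip and lift.

```bash
python3 -m inch '[[[0.4,0,0,0,0.55],[0.6,0.05,0,0,0.55],[0.6,0,0,0,0.55],[0.3,0,0,0,0.55],[0.1,0,0,0,0.55],[0,0,0,0,0.55]]]'|head -2;  python3 - <<'E'
from h import *
go(.374,.255,.044,.331)
E
python3 -m inch '[[[0,0,0,0,0.5],[0,0,0,0,0.3],[0,0,0,0,0.3],[0,0,0,0,0.3],[0,0,0,0,0.3],[0,0,0,0,0.3]]]' 35|tail -2;  python3 - <<'E'
from h import *
go(.374,.255,.044,.331)
E
```

```text
time: 34.28
position: [0.3732, 0.2555, 0.0452]
t34.28 pos [0.3732 0.2555 0.0452] tilt [-0.034 -0.001 -0.999] F [ 0.5  0.  -0.3] w0.0479 
  -> shift cm [0.11 0.06 0.08] turn -0.004 q [ 0.35  0.66  1.98  0.02  0.53 -0.  ]
ft_force: [0.3, 1.2, -0.2]
grip_width: 0.0354
t34.78 pos [0.3734 0.2556 0.0456] tilt [-0.034 -0.001 -0.999] F [ 0.3  1.2 -0.2] w0.0354 
  -> shift cm [0.16 0.05 0.08] turn -0.004 q [ 0.35  0.66  1.98  0.02  0.53 -0.  ]
```

```bash
python3 -m inch '[[[-0.4,0,0,0,0.3],[-0.8,0,0,0,0.3],[-1.2,0,0,0,0.3],[-1.8,0,0,0,0.3],[-2.5,0,0,0,0.3],[-3,0,0,0,0.3],[-3,0,0,0,0.3],[-3,0,0,0,0.3]]]'|head -2; python3 -m inch '[[[-3,0,0,0,0.3],[-3,0,0,0,0.3],[-2.5,0,0,0,0.3],[-1.8,0,0,0,0.3],[-1.2,0,0,0,0.3],[-0.6,0,0,0,0.3],[-0.3,0,0.5,0,0.3]]]'|head -2;  python3 - <<'E'
from h import *
go(.4634,-.2653,.3,.223)
E
python3 -m inch '[[[0,0,1,0.01,0.3],[0,0,2,0.02,0.3],[0,0,3,0.02,0.3],[0,0,3.5,0.02,0.3],[0,0,3.5,0.02,0.3],[0,-0.1,3.5,0.02,0.3],[0,-0.1,3.5,0,0.3],[0,-0.1,3.5,0,0.3]]]'|head -2
python3 -m inch '[[[0,-0.2,3.5,0,0.3],[0,-0.2,3.5,0,0.3],[0,-0.2,3.5,0,0.3],[0,-0.2,3.5,0,0.3],[0,-0.2,3,0,0.3],[0,0,2.5,0,0.3],[0,0,2,0,0.3],[0,0,1.5,0,0.3]]]'|head -2
python3 -m inch '[[[0,0,1,0,0.3],[0,0,0.7,0,0.3],[0,0,0.4,0,0.3],[0,0,0.2,0,0.3]]]'|head -2
python3 -c "
from h import *
go(.4634,-.2653,.0456,.223)"
```

```text
time: 35.45
position: [0.3742, 0.2538, 0.2066]
time: 36.03
position: [0.3799, 0.2495, 0.3484]
t36.03 pos [0.3799 0.2495 0.3484] tilt [-0.033 -0.    -0.999] F [ 0.5  0.7 -1. ] w0.0360 
  -> shift cm [ 4.58 -8.54 51.48] turn 0.105 q [ 0.33  0.17  1.66  0.01  1.34 -0.  ]
time: 36.7
position: [0.4321, 0.0125, 0.3397]
time: 37.37
position: [0.462, -0.2346, 0.3248]
time: 37.7
position: [0.4645, -0.2607, 0.3203]
t37.70 pos [ 0.4645 -0.2607  0.3203] tilt [-0.077  0.015 -0.997] F [-0.5  0.3 -0.3] w0.0358 
  -> shift cm [27.39  1.8   1.27] turn -0.022 q [-0.7   0.34  1.5  -0.04  1.37 -0.89]
```

```bash
python3 -m inch '[[[1,0,0.2,-0.006,0.3],[2.5,0,0.2,-0.006,0.3],[4,0,0.2,-0.006,0.3],[4,0,0.1,0,0.3],[0,0,0,0,0.3],[0,-3,0,0,0.3],[0,0,0,0,0.3],[0,3,0,0,0.3]]]'|head -2
python3 -m inch '[[[0,0,0,0,0.3],[0,-3,0,0,0.3],[0,0,0,0,0.3],[0,3,0,0,0.3],[0,0,0,0,0.3]]]'|head -2
python3 -c "
from h import *
go(.4634,-.2653,.0456,.223)"
```

```text
time: 38.37
position: [0.4545, -0.2598, 0.2039]
time: 38.78
position: [0.461, -0.2585, 0.2118]
t38.78 pos [ 0.461  -0.2585  0.2118] tilt [-0.067  0.009 -0.998] F [ 0.2  0.1 -0.9] w0.0356 
  -> shift cm [16.55  1.13  1.13] turn 0.012 q [-0.7   0.45  1.65 -0.04  1.09 -0.92]
```

```bash
python3 -m inch '[[[0.6,0,0.1,0.004,0.3],[1.2,0,0.1,0.004,0.3],[1.8,0,0.1,0.003,0.3],[1.8,0,0.1,0,0.3],[1.8,0,0.1,0,0.3],[1.8,0,0,0,0.3],[1,0,0,0,0.3],[0.4,0,0,0,0.3]]]'|head -2
python3 -c "
from h import *
go(.4634,-.2653,.0456,.223)"
```

```text
time: 39.45
position: [0.46, -0.2635, 0.1117]
t39.45 pos [ 0.46   -0.2635  0.1117] tilt [-0.055 -0.002 -0.998] F [ 0.3  0.7 -0.9] w0.0360 
  -> shift cm [6.59 0.64 0.32] turn 0.006 q [-0.71  0.6   1.74 -0.05  0.84 -0.91]
```

```bash
python3 -m inch '[[[0.5,0.1,0.1,0.003,0.3],[0.8,0.1,0,0.003,0.3],[0.8,0.1,0,0,0.3],[0.8,0,0,0,0.3],[0.5,0,0,0,0.3],[0.2,0,0,0,0.3],[0,0,0,0,0.3]]]'|head -2
python3 -c "
from h import *
go(.4634,-.2653,.0456,.223)"
```

```text
time: 40.03
position: [0.4624, -0.2645, 0.0737]
t40.03 pos [ 0.4624 -0.2645  0.0737] tilt [-0.053 -0.004 -0.999] F [ 0.7 -0.  -1.2] w0.0359 
  -> shift cm [2.8  0.23 0.12] turn 0.001 q [-0.71  0.66  1.76 -0.05  0.76 -0.89]
```

```bash
python3 -m inch '[[[0.4,0.1,0.05,0,0.3],[0.6,0,0.05,0,0.3],[0.6,0,0,0,0.3],[0.4,0,0,0,0.3],[0.2,0,0,0,0.3],[0.1,0,0,0,0.3],[0,0,0,0,0.3]]]'|head -2
python3 -c "
from h import *
go(.4634,-.2653,.0456,.223)"
```

```text
time: 40.62
position: [0.4627, -0.2656, 0.0487]
t40.62 pos [ 0.4627 -0.2656  0.0487] tilt [-0.052 -0.004 -0.999] F [-0.2  0.3 -1.3] w0.0360 
  -> shift cm [ 0.3   0.09 -0.01] turn 0.000 q [-0.71  0.71  1.77 -0.06  0.71 -0.89]
```

Next: lower the last 3 mm, release, lift, and swing back for module 4.

```bash
python3 -m inch '[[[0.15,0.05,0,0,0.3],[0.1,0,0,0,0.3],[0.05,0,0,0,0.3],[0,0,0,0,0.3]]]'|tail -4; python3 -m inch '[[[0,0,0,0,0.42],[0,0,0,0,0.5],[0,0,0,0,0.55],[0,0,0,0,0.55]]]'|tail -2;  python3 -m inch '[[[-0.4,0,0,0,0.55],[-0.8,0,0,0,0.55],[-1.4,0,0,0,0.55],[-2.2,0,0,0,0.55],[-3,0,0,0,0.55],[-3.3,0,0,0,0.55],[-3.3,0,0,0,0.55],[-3.3,0,0,0,0.55]]]'|head -2; python3 -m inch '[[[-3.3,0,0,0,0.55],[-3,0,0,0,0.55],[-2.2,0,0,0,0.55],[-1.4,0,0,0,0.55],[-0.8,0,-0.6,0,0.55],[-0.4,0,-1.2,0,0.55],[0,0,-2,0,0.55],[0,0,-3,-0.01,0.55]]]'|head -2;  python3 - <<'E'
from h import *
go(.385,.223,.3,.331)
E
```

```text
position: [0.4634, -0.2659, 0.0457]
tool_rot: [0.428, 0.566, -0.454, 0.539]
ft_force: [-0.2, -0.8, -0.6]
grip_width: 0.0358
ft_force: [-0.2, -0.1, -0.4]
grip_width: 0.0461
time: 41.95
position: [0.4692, -0.2621, 0.2269]
time: 42.62
position: [0.4626, -0.1972, 0.3578]
t42.62 pos [ 0.4626 -0.1972  0.3578] tilt [-0.043 -0.011 -0.999] F [0.4 0.4 0.1] w0.0479 
  -> shift cm [  5.65   2.22 -42.69] turn -0.103 q [-0.61  0.24  1.54 -0.03  1.39 -0.83]
```

```bash
python3 -m inch '[[[0,0.3,-2.5,-0.02,0.55],[0,0.4,-2.2,-0.02,0.55],[0,0.4,-2.2,-0.02,0.55],[0,0.4,-2.2,-0.02,0.55],[0,0.4,-2.2,-0.01,0.55],[0,0.4,-2.2,0,0.55],[0,0.4,-2.2,0,0.55],[0,0.4,-2.2,0,0.55]]]'|head -2;  python3 -m inch '[[[0,0.4,-2.2,0,0.55],[0,0.4,-2.2,0,0.55],[0,0.4,-2.2,0,0.55],[0,0.4,-2.2,0,0.55],[0,0.4,-2.2,0,0.55],[0,0.4,-2.2,0,0.55],[0,0.4,-2,0,0.55],[0,0.4,-1.5,0,0.55]]]'|head -2;  python3 -m inch '[[[0,0.4,-1.5,0,0.55],[0,0.3,-1,0,0.55],[0,0.2,-0.5,0,0.55],[0,0,-0.2,0,0.55]]]'|head -2; python3 - <<'E'
from h import *
go(.385,.223,.044,.331)
E
```

```text
time: 43.28
position: [0.4264, 0.0026, 0.351]
time: 43.95
position: [0.3844, 0.1854, 0.3461]
time: 44.28
position: [0.3739, 0.2236, 0.3431]
t44.28 pos [0.3739 0.2236 0.3431] tilt [-0.1    0.003 -0.995] F [ 0.9 -0.9 -0.2] w0.0477 
  -> shift cm [29.65  3.81  1.48] turn 0.002 q [ 0.26  0.17  1.67  0.03  1.39 -0.08]
```

```bash
python3 -m inch '[[[4,0,0,0,0.55],[4,0,0,0,0.55],[0,0,0,0,0.55],[0,0,0,0,0.55]]]'|head -2; python3 -c "
from h import *
go(.385,.223,.044,.331)"
python3 -m inch '[[[-1,0,0,0,0.55],[-1,0,0,0,0.55],[-1,0,0,0,0.55],[-1,0,0,0,0.55],[-1,0,0,0,0.55],[-0.5,0,0,0,0.55],[0,0,0,0,0.55]]]'|head -2; python3 -c "
from h import *
go(.385,.223,.044,.331)"
python3 -m inch '[[[0,2,0,0,0.55],[0,0,0,0,0.55],[0,0,0,0,0.55]]]'|head -2; python3 -c "
from h import *
go(.385,.223,.044,.331)"
```

```text
time: 44.62
position: [0.3648, 0.224, 0.2627]
t44.62 pos [0.3648 0.224  0.2627] tilt [-0.097  0.003 -0.995] F [ 0.5 -0.5  0.1] w0.0476 
  -> shift cm [21.57  3.85  1.52] turn 0.004 q [ 0.27  0.26  1.81  0.03  1.17 -0.08]
time: 45.2
position: [0.3735, 0.2222, 0.3302]
t45.20 pos [0.3735 0.2222 0.3302] tilt [-0.089  0.004 -0.996] F [0.5 0.2 0.4] w0.0476 
  -> shift cm [28.41  3.47  1.25] turn -0.000 q [ 0.26  0.18  1.7   0.03  1.34 -0.08]
time: 45.45
position: [0.3931, 0.2283, 0.3315]
t45.45 pos [0.3931 0.2283 0.3315] tilt [-0.085  0.005 -0.996] F [0.3 0.4 0.2] w0.0479 
  -> shift cm [28.72  1.33  1.18] turn -0.001 q [ 0.26  0.21  1.66  0.03  1.35 -0.08]
```

```bash
python3 -m inch '[[[0,0,0,0,0.55],[0,0,0,0,0.55],[0,0,0,0,0.55],[0,0,0,0,0.55],[0,0,0,0,0.55],[0,0,0,0,0.55],[0,0,0,0,0.55],[0,0,0,0,0.55]]]'|head -2; python3 -c "
from h import *
go(.385,.223,.044,.331)"
python3 -m inch '[[[0,-3,0,0,0.55],[0,0,0,0,0.55],[0,-3,0,0,0.55],[0,0,0,0,0.55],[0,0,0,0,0.55]]]'|head -2; python3 -c "
from h import *
go(.385,.223,.044,.331)"
python3 -m inch '[[[0,1,0,0,0.55],[0,1,0,0,0.55],[0,1,0,0,0.55],[0,1,0,0,0.55],[0,1,0,0,0.55],[0,0,0,0,0.55]]]'|head -2; python3 -c "
from h import *
go(.385,.223,.044,.331)"
```

```text
time: 46.12
position: [0.3898, 0.2273, 0.3309]
t46.12 pos [0.3898 0.2273 0.3309] tilt [-0.09   0.004 -0.996] F [-0.3  0.1  0.1] w0.0479 
  -> shift cm [28.62  1.8   1.2 ] turn -0.001 q [ 0.26  0.21  1.67  0.03  1.35 -0.08]
time: 46.53
position: [0.3309, 0.207, 0.3348]
t46.53 pos [0.3309 0.207  0.3348] tilt [-0.093  0.003 -0.996] F [ 1.1  0.6 -0.2] w0.0477 
  -> shift cm [28.45  8.15  1.2 ] turn -0.001 q [ 0.25  0.11  1.78  0.03  1.34 -0.09]
time: 47.03
position: [0.3859, 0.2259, 0.3302]
t47.03 pos [0.3859 0.2259 0.3302] tilt [-0.09   0.004 -0.996] F [ 0.1 -0.4 -0.3] w0.0482 
  -> shift cm [28.51  2.22  1.19] turn -0.001 q [ 0.26  0.2   1.68  0.03  1.35 -0.08]
```

```bash
python3 -m inch '[[[1,0,0.1,0,0.55],[2.5,0,0.2,0,0.55],[3.5,0,0.2,0,0.55],[4,0,0.2,0,0.55],[4,0,0.2,0,0.55],[3.5,0,0.2,0,0.55],[2.5,0,0,0,0.55],[1,0,0,0,0.55]]]'|head -2; python3 -c "
from h import *
go(.385,.223,.044,.331)"
python3 -m inch '[[[0,0,0,0,0.55],[0,0,0,0,0.55],[0,0,0,0,0.55],[0,0,0,0,0.55],[0,0,0,0,0.55],[0,0,0,0,0.55],[0,0,0,0,0.55],[0,0,0,0,0.55]]]'|head -2; python3 -c "
from h import *
go(.385,.223,.044,.331)"
```

```text
time: 47.7
position: [0.3826, 0.2197, 0.1054]
t47.70 pos [0.3826 0.2197 0.1054] tilt [-0.072  0.009 -0.997] F [-0.6 -0.7  0.1] w0.0481 
  -> shift cm [ 6.11  0.74 -0.04] turn -0.001 q [ 0.25  0.53  1.96  0.04  0.72 -0.11]
time: 48.37
position: [0.3854, 0.2205, 0.1061]
t48.37 pos [0.3854 0.2205 0.1061] tilt [-0.07   0.009 -0.997] F [-0.1 -0.8 -0.1] w0.0480 
  -> shift cm [ 6.2   0.44 -0.05] turn -0.000 q [ 0.25  0.53  1.95  0.04  0.72 -0.11]
```

```bash
for i in 1 2; do python3 -m inch '[[[0,-4,0,0,0.55],[0,0,0,0,0.55],[0,4,0,0,0.55],[0,0,0,0,0.55],[0,-4,0,0,0.55],[0,0,0,0,0.55],[0,4,0,0,0.55],[0,0,0,0,0.55]]]'|head -2; python3 -c "
from h import *
go(.385,.223,.044,.331)"; done
python3 -m inch '[[[-2,0,0,0,0.55],[-2,0,0,0,0.55],[-2,0,0,0,0.55],[0,0,0,0,0.55],[1,-0.5,0,0,0.55],[1.5,-0.5,0,0,0.55],[1.5,0,0,0,0.55],[1,0,0,0,0.55]]]'|head -2; python3 -c "
from h import *
go(.385,.223,.044,.331)"
```

```text
time: 49.03
position: [0.3768, 0.2186, 0.1073]
t49.03 pos [0.3768 0.2186 0.1073] tilt [-0.08   0.007 -0.997] F [ 2.4  0.2 -0.3] w0.0476 
  -> shift cm [6.25 1.38 0.05] turn -0.001 q [ 0.25  0.53  1.97  0.04  0.72 -0.11]
time: 49.7
position: [0.374, 0.2183, 0.1079]
t49.70 pos [0.374  0.2183 0.1079] tilt [-0.087  0.005 -0.996] F [2.9 0.5 1.2] w0.0476 
  -> shift cm [6.27 1.71 0.13] turn -0.001 q [ 0.25  0.53  1.97  0.04  0.73 -0.11]
time: 50.37
position: [0.3733, 0.2174, 0.1221]
t50.37 pos [0.3733 0.2174 0.1221] tilt [-0.075  0.008 -0.997] F [ 0.1  0.1 -0.5] w0.0478 
  -> shift cm [7.7  1.82 0.11] turn -0.000 q [ 0.25  0.49  1.97  0.04  0.75 -0.11]
```

```bash
for i in 1 2 3; do python3 -m inch '[[[-2,0,0,0,0.55],[-2,0,0,0,0.55],[-2,0,0,0,0.55],[0,0,0,0,0.55],[1.2,0.1,0,0,0.55],[1.7,0.1,0,0,0.55],[1.7,0.1,0,0,0.55],[1.4,0,0,0,0.55]]]'|head -2; python3 -c "
from h import *
go(.385,.223,.044,.331)"; done
```

```text
time: 51.03
position: [0.3768, 0.2189, 0.118]
t51.03 pos [0.3768 0.2189 0.118 ] tilt [-0.077  0.008 -0.997] F [-0.5  0.2 -0.4] w0.0476 
  -> shift cm [7.32 1.43 0.11] turn -0.001 q [ 0.25  0.51  1.96  0.04  0.75 -0.11]
time: 51.7
position: [0.377, 0.2193, 0.109]
t51.70 pos [0.377  0.2193 0.109 ] tilt [-0.087  0.005 -0.996] F [ 0.1  0.2 -0.5] w0.0479 
  -> shift cm [6.41 1.4  0.13] turn -0.002 q [ 0.25  0.53  1.96  0.04  0.74 -0.11]
time: 52.37
position: [0.3749, 0.2191, 0.0975]
t52.37 pos [0.3749 0.2191 0.0975] tilt [-0.101  0.002 -0.995] F [0.2 0.2 0.2] w0.0475 
  -> shift cm [5.23 1.59 0.14] turn -0.003 q [ 0.25  0.55  1.96  0.04  0.72 -0.11]
```

```bash
for i in 1 2; do python3 -m inch '[[[-1,0,0,0,0.55],[-1,0,0,0,0.55],[-1,0,0,0,0.55],[-1,0,0,0,0.55],[-1,0,0,0,0.55],[-1,0,0,0,0.55],[-1,0,0,0,0.55],[-0.5,0,0,0,0.55]]]'|head -2; python3 -c "
from h import *
go(.385,.223,.044,.331)";  python3 -m inch '[[[0,0.2,0,0,0.55],[3,0.2,0,0,0.55],[3,0.2,0,0,0.55],[0,0,0,0,0.55],[0,0,0,0,0.55]]]'|head -2; python3 -c "
from h import *
go(.385,.223,.044,.331)"; done
```

```text
time: 53.03
position: [0.3767, 0.2173, 0.1706]
t53.03 pos [0.3767 0.2173 0.1706] tilt [-0.12  -0.003 -0.993] F [-0.4  0.2  0. ] w0.0476 
  -> shift cm [12.47  2.41  0.18] turn -0.004 q [ 0.25  0.42  1.89  0.03  0.95 -0.1 ]
time: 53.45
position: [0.3788, 0.2201, 0.1117]
t53.45 pos [0.3788 0.2201 0.1117] tilt [-0.11  -0.001 -0.994] F [-0.  -0.  -0.1] w0.0477 
  -> shift cm [6.66 1.38 0.16] turn -0.003 q [ 0.25  0.53  1.94  0.04  0.78 -0.11]
time: 54.12
position: [0.3869, 0.22, 0.1957]
t54.12 pos [0.3869 0.22   0.1957] tilt [-0.111 -0.001 -0.994] F [ 0.6 -0.  -1. ] w0.0477 
  -> shift cm [15.1   1.53  0.18] turn -0.003 q [ 0.25  0.39  1.85  0.03  1.02 -0.1 ]
time: 54.53
position: [0.3905, 0.2231, 0.1392]
t54.53 pos [0.3905 0.2231 0.1392] tilt [-0.098  0.002 -0.995] F [-0.9  1.  -0.4] w0.0478 
  -> shift cm [9.53 0.36 0.16] turn -0.003 q [ 0.25  0.48  1.9   0.03  0.86 -0.1 ]
```

A fast stroke down followed by a full stop gives about +0.011; a slow rise from rest is neutral. I'll use that with longer strokes.

```bash
for i in 1 2; do python3 -m inch '[[[-0.7,0,0,0,0.55],[-1.2,0,0,0,0.55],[-1.5,0,0,0,0.55],[-1.5,0,0,0,0.55],[-1.5,0,0,0,0.55],[-1.2,0,0,0,0.55],[-0.7,0,0,0,0.55],[0,0,0,0,0.55]]]'|head -2; python3 -c "
from h import *
go(.385,.223,.044,.331)";  python3 -m inch '[[[1.5,0,0,0,0.55],[3.5,0,0,0,0.55],[4.1,0,0,0,0.55],[0,0,0,0,0.55],[0,0,0,0,0.55]]]'|head -2; python3 -c "
from h import *
go(.385,.223,.044,.331)"; done
```

```text
time: 55.2
position: [0.401, 0.2234, 0.2368]
t55.20 pos [0.401  0.2234 0.2368] tilt [-0.09   0.004 -0.996] F [ 0.1  0.3 -0.9] w0.0480 
  -> shift cm [19.34  0.1   0.15] turn -0.002 q [ 0.25  0.33  1.78  0.03  1.12 -0.1 ]
time: 55.62
position: [0.3973, 0.2249, 0.1488]
t55.62 pos [0.3973 0.2249 0.1488] tilt [-0.078  0.007 -0.997] F [-0.1 -0.6  1.2] w0.0479 
  -> shift cm [10.55 -0.48  0.12] turn -0.002 q [ 0.25  0.47  1.89  0.03  0.86 -0.1 ]
time: 56.28
position: [0.4088, 0.2255, 0.2537]
t56.28 pos [0.4088 0.2255 0.2537] tilt [-0.056  0.012 -0.998] F [ 0.2 -0.1 -0.6] w0.0480 
  -> shift cm [21.07 -1.3   0.09] turn -0.001 q [ 0.25  0.31  1.76  0.03  1.12 -0.1 ]
time: 56.7
position: [0.4097, 0.2283, 0.1688]
t56.70 pos [0.4097 0.2283 0.1688] tilt [-0.037  0.017 -0.999] F [ 0.1  0.7 -0.2] w0.0478 
  -> shift cm [12.55 -2.14  0.05] turn -0.000 q [ 0.25  0.43  1.87  0.03  0.88 -0.1 ]
```

```bash
python3 -m inch '[[[0.6,-0.3,0,0,0.55],[1.2,-0.4,0,0,0.55],[1.6,-0.4,0,0,0.55],[1.6,-0.4,0,0,0.55],[1.4,-0.3,0,0,0.55],[0.8,0,0,0,0.55],[0.3,0,0,0,0.55],[0,0,0,0,0.55]]]'|head -2; python3 -c "
from h import *
go(.385,.223,.044,.331)"
```

```text
time: 57.37
position: [0.3989, 0.2261, 0.1045]
t57.37 pos [0.3989 0.2261 0.1045] tilt [-0.011  0.024 -1.   ] F [0.3 0.4 0.5] w0.0477 
  -> shift cm [ 6.06 -1.4   0.  ] turn 0.001 q [ 0.25  0.53  1.96  0.04  0.65 -0.11]
```

```bash
python3 -m inch '[[[0,-0.3,0,0,0.55],[0.2,-0.5,0,0,0.55],[0.4,-0.4,0,0,0.55],[0.4,-0.2,0,0,0.55],[0.2,0,0,0,0.55],[0,0,0,0,0.55]]]'|head -2; python3 -c "
from h import *
go(.385,.223,.044,.331)"
```

```text
time: 57.87
position: [0.3872, 0.2222, 0.095]
t57.87 pos [0.3872 0.2222 0.095 ] tilt [-0.003  0.026 -1.   ] F [-0.9  0.9 -0.7] w0.0480 
  -> shift cm [ 5.1  -0.21 -0.01] turn 0.002 q [ 0.25  0.54  2.    0.05  0.59 -0.12]
```

```bash
python3 -m inch '[[[0.4,-0.1,0,0,0.5],[0.8,-0.1,0,0,0.5],[0.9,0,0,0,0.5],[0.6,0,0,0,0.5],[0.3,0,0,0,0.5],[0.1,0,0,0,0.5],[0,0,0,0,0.5]]]'|tail -4; python3 -c "
from h import *
go(.385,.223,.044,.331)"
```

```text
position: [0.3853, 0.2224, 0.0602]
tool_rot: [0.417, 0.582, -0.404, 0.569]
ft_force: [-0.8, -0.2, 0.8]
grip_width: 0.0436
t58.45 pos [0.3853 0.2224 0.0602] tilt [-0.003  0.026 -1.   ] F [-0.8 -0.2  0.8] w0.0436 
  -> shift cm [ 1.62 -0.02 -0.02] turn 0.002 q [ 0.25  0.62  2.03  0.05  0.5  -0.13]
```

```bash
python3 -m inch '[[[0.3,0,0,0,0.5],[0.4,0,0,0,0.5],[0.4,0,0,0,0.5],[0.2,0,0,0,0.5],[0.1,0,0,0,0.5],[0,0,0,0,0.5]]]'|tail -4; python3 -m inch '[[[0,0,0,0,0.3],[0,0,0,0,0.3],[0,0,0,0,0.3],[0,0,0,0,0.3],[0,0,0,0,0.3]]]' 35|tail -2; python3 -c "
from h import *
go(.385,.223,.044,.331)"
```

```text
position: [0.386, 0.223, 0.0452]
tool_rot: [0.418, 0.582, -0.403, 0.57]
ft_force: [0.1, -0.2, -0.1]
grip_width: 0.0435
ft_force: [0.2, 0.6, -0.8]
grip_width: 0.0356
t59.37 pos [0.3856 0.223  0.0453] tilt [-0.002  0.026 -1.   ] F [ 0.2  0.6 -0.8] w0.0356 
  -> shift cm [ 0.13 -0.06 -0.02] turn 0.002 q [ 0.25  0.65  2.03  0.06  0.45 -0.13]
```

```bash
python3 -m inch '[[[-0.4,0,0,0,0.3],[-0.8,0,0,0,0.3],[-1.2,0,0,0,0.3],[-1.8,0,0,0,0.3],[-2.5,0,0,0,0.3],[-3,0,0,0,0.3],[-3,0,0,0,0.3],[-3,0,0,0,0.3]]]'|head -2; python3 -m inch '[[[-3,0,0,0,0.3],[-3,0,0,0,0.3],[-2.5,0,0,0,0.3],[-1.8,0,0,0,0.3],[-1.2,0,0,0,0.3],[-0.6,0,0,0,0.3],[-0.3,0,0.5,0,0.3]]]'|head -2;  python3 - <<'E'
from h import *
go(.4709,-.2985,.3,.223)
E
python3 -m inch '[[[0,0,1,0.01,0.3],[0,0,2,0.02,0.3],[0,0,3,0.02,0.3],[0,0,3.5,0.02,0.3],[0,0,3.5,0.02,0.3],[0,-0.1,3.5,0.02,0.3],[0,-0.1,3.5,0,0.3],[0,-0.1,3.5,0,0.3]]]'|head -2
python3 -m inch '[[[0,-0.2,3.5,0,0.3],[0,-0.2,3.5,0,0.3],[0,-0.2,3.5,0,0.3],[0,-0.1,3.5,0,0.3],[0,-0.1,3.5,0,0.3],[0,0,2.8,0,0.3],[0,0,2,0,0.3],[0,0,1.5,0,0.3]]]'|head -2
python3 -m inch '[[[0,0,1,0,0.3],[0,0,0.7,0,0.3],[0,0,0.4,0,0.3],[0,0,0.2,0,0.3]]]'|head -2
python3 -c "
from h import *
go(.4709,-.2985,.0453,.223)"
```

```text
time: 60.03
position: [0.3814, 0.2171, 0.2065]
time: 60.62
position: [0.3821, 0.209, 0.3481]
t60.62 pos [0.3821 0.209  0.3481] tilt [ 0.     0.026 -1.   ] F [ 0.1  0.5 -2. ] w0.0359 
  -> shift cm [ 3.51 -8.22 50.96] turn 0.110 q [ 0.23  0.12  1.72  0.03  1.29 -0.11]
time: 61.28
position: [0.4354, -0.0273, 0.3351]
time: 61.95
position: [0.4703, -0.2822, 0.3131]
time: 62.28
position: [0.4728, -0.3082, 0.3076]
t62.28 pos [ 0.4728 -0.3082  0.3076] tilt [-0.043  0.046 -0.998] F [-0.2 -0.3 -0.9] w0.0356 
  -> shift cm [26.23  0.86  0.41] turn -0.018 q [-0.78  0.39  1.45  0.    1.36 -0.98]
```

```bash
python3 -m inch '[[[1.5,0,0,-0.006,0.3],[3.5,0,0,-0.006,0.3],[4.1,0,0,-0.006,0.3],[0,0,0,0,0.3],[1.5,0,0,0,0.3],[3,0,0,0,0.3],[2,0,0,0,0.3],[0,0,0,0,0.3]]]'|head -2
python3 -c "
from h import *
go(.4709,-.2985,.0453,.223)"
```

```text
time: 62.95
position: [0.4717, -0.2973, 0.1575]
t62.95 pos [ 0.4717 -0.2973  0.1575] tilt [-0.033  0.038 -0.999] F [-1.1 -0.4 -0.8] w0.0358 
  -> shift cm [11.2   0.15  0.6 ] turn 0.010 q [-0.77  0.56  1.64  0.01  0.99 -1.  ]
```

```bash
python3 -m inch '[[[0.6,0,0.1,0.004,0.3],[1.2,0,0.1,0.004,0.3],[1.6,0,0.1,0,0.3],[1.6,0,0,0,0.3],[1.2,0,0,0,0.3],[0.6,0,0,0,0.3],[0.2,0,0,0,0.3],[0,0,0,0,0.3]]]'|head -2
python3 -c "
from h import *
go(.4709,-.2985,.0453,.223)"
```

```text
time: 63.62
position: [0.4786, -0.3026, 0.0953]
t63.62 pos [ 0.4786 -0.3026  0.0953] tilt [-0.016  0.023 -1.   ] F [ 0.3 -0.1 -0.6] w0.0360 
  -> shift cm [ 5.02 -0.61 -0.44] turn 0.004 q [-0.76  0.65  1.68  0.01  0.84 -1.  ]
```

```bash
python3 -m inch '[[[0.2,-0.2,-0.15,0.002,0.3],[0.5,-0.2,-0.15,0.002,0.3],[0.6,-0.1,-0.1,0,0.3],[0.5,0,0,0,0.3],[0.2,0,0,0,0.3],[0,0,0,0,0.3]]]'|head -2
python3 -c "
from h import *
go(.4709,-.2985,.0453,.223)"
```

```text
time: 64.12
position: [0.4736, -0.3007, 0.0769]
t64.12 pos [ 0.4736 -0.3007  0.0769] tilt [-0.012  0.019 -1.   ] F [ 0.6 -0.4 -0.6] w0.0355 
  -> shift cm [ 3.16 -0.2  -0.21] turn -0.000 q [-0.77  0.68  1.7   0.01  0.78 -1.  ]
```

```bash
python3 -m inch '[[[0.4,-0.1,-0.1,0,0.3],[0.5,-0.1,-0.1,0,0.3],[0.6,0,0,0,0.3],[0.5,0,0,0,0.3],[0.3,0,0,0,0.3],[0.1,0,0,0,0.3],[0,0,0,0,0.3]]]'|head -2
python3 -c "
from h import *
go(.4709,-.2985,.0453,.223)"
```

```text
time: 64.7
position: [0.4706, -0.2985, 0.0497]
t64.70 pos [ 0.4706 -0.2985  0.0497] tilt [-0.012  0.019 -1.   ] F [ 0.2 -0.6 -1.1] w0.0356 
  -> shift cm [0.44 0.03 0.02] turn -0.000 q [-0.77  0.72  1.72  0.01  0.72 -1.  ]
```

Well aligned. Next: seat, release, rise and clear to the left so the cameras can see the rack.

```bash
python3 -m inch '[[[0.15,0,0,0,0.3],[0.15,0,0,0,0.3],[0.1,0,0,0,0.3],[0.05,0,0,0,0.3],[0,0,0,0,0.3]]]'|tail -4; python3 -m inch '[[[0,0,0,0,0.42],[0,0,0,0,0.5],[0,0,0,0,0.55],[0,0,0,0,0.55]]]'|tail -2;  python3 -m inch '[[[-0.4,0,0,0,0.55],[-0.8,0,0,0,0.55],[-1.4,0,0,0,0.55],[-2.2,0,0,0,0.55],[-3,0,0,0,0.55],[-3.3,0,0,0,0.55],[-3.3,0,0,0,0.55],[-3.3,0,0,0,0.55]]]'|head -2; python3 -m inch '[[[-3.3,0,0,0,0.55],[-3,0,0,0,0.55],[-2.2,0,0,0,0.55],[-1.4,0,0,0,0.55],[-0.8,0,-0.6,0,0.55],[-0.4,0,-1.2,0,0.55],[0,0,-2,0,0.55],[0,0,-3,-0.01,0.55]]]'|head -2;python3 -m inch '[[[0,0.3,-3,0,0.55],[0,0.3,-3,0,0.55],[0,0.3,-3,0,0.55],[0,0.3,-3,0,0.55],[0,0.3,-3,0,0.55],[0,0.3,-3,0,0.55],[0,0.3,-3,0,0.55],[0,0.3,-3,0,0.55]]]'|head -2;python3 -m inch '[[[0,0.3,-3,0,0.55],[0,0.3,-3,0,0.55],[0,0.3,-2,0,0.55],[0,0,-1,0,0.55],[0,0,0,0,0.55]]]'|head -2
python3 - <<'E'
from h import *
go(.385,.223,.3,.331)
p=[.4596,-.2487,.223]
im=cv2.resize(camera("top")[135:205,320:405,::-1],None,fx=8,fy=8,interpolation=cv2.INTER_CUBIC)
im2=im.copy()
for y in(.051,.017,-.017,-.051):
    q=proj("top",rack(p,[[a*.018,y+b*.012,.072] for a,b in((1,1),(1,-1),(-1,-1),(-1,1))]))
    cv2.polylines(im2,[((q+.5-[320,135])*8).astype(int)],1,(0,0,255),1)
cv2.imwrite("pics/f.png",np.vstack([im[100:400],im2[100:400]]))
cv2.imwrite("pics/fs.png",camera("scene")[:,:,::-1])
E
```

```text
position: [0.471, -0.2988, 0.0455]
tool_rot: [0.444, 0.56, -0.439, 0.545]
ft_force: [-0.4, -0.2, -1.6]
grip_width: 0.0353
ft_force: [0.9, -0.6, 0.2]
grip_width: 0.0459
time: 66.12
position: [0.4696, -0.299, 0.2261]
time: 66.78
position: [0.4579, -0.2375, 0.358]
time: 67.45
position: [0.4122, 0.0217, 0.3552]
time: 67.87
position: [0.3876, 0.1238, 0.3535]
t67.87 pos [0.3876 0.1238 0.3535] tilt [-0.039  0.028 -0.999] F [-1.3 -0.  -0.9] w0.0481 
  -> shift cm [ 5.64  2.21 -9.51] turn -0.099 q [ 0.01  0.09  1.75  0.03  1.35 -0.23]
```

View pics/f.png

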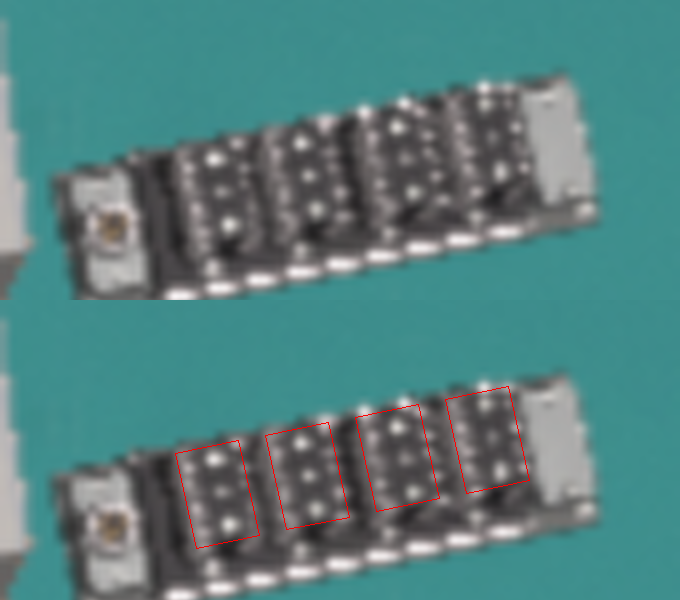

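View pics/fs.png

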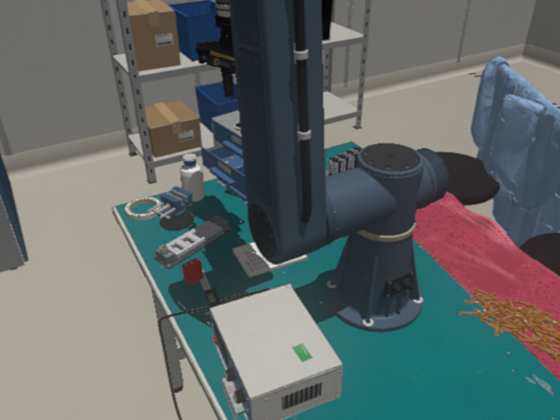

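The top-view overlay shows all four module tops at crop (217,492), (307,475), (398,457) and (487,440), inside the predicted seated outlines. The scene view shows the burn rack empty at (190,242) and the red decoy untouched at (192,270). The arm is clear, so I'm handing in.

```bash
python3 -c "
from rig import robot
print(robot.hand_in())"
```

```text
the job is handed in; nothing more can be done
None
```

All four modules are now in the test rack with their slot numbers kept, and I handed the job in at about 68 s of the 122 s allowed. The hand-in gave no verdict.

- **Slot order:** the round connector is on the +y end of both racks, so each module went to the pocket in the same place along the row.
- **Final checks:** in the last top view, all four module tops lie inside the outlines I predicted for seated modules. At each release the tool was within about 1 mm of the height where it had gripped the module in the burn rack. The last scene view shows the burn rack empty and the red look-alike untouched.
- **Not measured directly:** tilt and seating height are inferred from the tool pose and the top view. The scene camera's view of the test rack was mostly blocked by the arm.
- **What went wrong:** on the first approach the fingertips pressed on the burn-rack block, with about 63 N at the wrist (limit 120 N); I backed off at once. The tool also drifted out of vertical, up to 0.12 rad while empty. I brought it back before the grips, leaving about 0.05 rad at the worst placing (slot 3).

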